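# Pin the test-plate tray to the orbital shaker

### The arm

A 7-joint arm with a two-finger parallel gripper is mounted at the origin on a cart in front of the work surface, level with it; the furniture and walls round the work are solid. World frame = base frame: x ahead of the robot, y to its left, z up, the work surface at z = 0. Lengths are in m, angles in rad, forces in N, time in s.
With the tool pointing down it reaches from about 0.425 to 0.875 m from the base axis. Payload 9.9 kg.
Tool frame: the origin (TCP) lies at the very end of the fingers, on their centre line; the grasp point (between the pads) lies 19 mm behind it; y points along the fingers, z is the direction in which the jaws open and shut, and the axes are right-handed (so a half turn about y gives the same grasp; the last joint's range is limited). The gripper opens to 85 mm and grips with 20 to 120 N. Pads are 22 mm wide; open, the fingers measure 114 mm over their backs; the gripper's body (76 mm by 85 mm) begins 54 mm behind the grasp point. The pads swing forward as they close: fully open they stand 13 mm farther back than shut.
Start: joints at [-1.288, 0.576, 0.025, 1.437, -0.015, 1.129, -0.057], TCP at [0.242, 0.63, 0.231] pointing down, gripper open.
Joint ranges: [-2.76, 2.76], [-0.34, 2.15], [-1.52, 1.57], [0.19, 2.46], [-1.09, 4.23], [0.17, 1.99], [-2.82, 2.82]. Speed limits (rad/s): [2.22, 2.22, 3.01, 3.01, 3.14, 3.14, 3.14].

### API

Orientations are given as a unit quaternion [w, x, y, z].
In Python, from plant import read_state, imaging, ticket gives the robot as it stands.
- The arm moves only by the tool drive_tool, never from a script. Its argument "steps" is one flat list of numbers, 7 for each row, row after row: the closure, from 0 (fully open) to 1 (shut), then the shift along the tool's x, y, z in cm, then the turn, a rotation vector about the tool's x, y, z in degrees. A call has exactly 8 rows; each row shifts and turns the pose as measured when the row begins, along the tool's axes as they then stand; what a row does not reach is not made up. A row lasts 1/8 s, in which the tool goes at most 62.5 mm and 10.7 degrees, less where a joint would pass 70% of its speed; a pose out of reach is approached as far as the arm can. A call is refused whole if a number of a shift passes 6.25 or a number of a turn 10.7, either way. A call with a gripper value outside its range is refused whole. The fingers move at their own pace and stop on an object; "grip_force" is the grip in N (left out, the last holds). Time passes only in rows, so rows that do not move let the fingers close, or fill a call up. It gives the time, the measured TCP pose, the force and the opening at its end, in the units of the state.
- read_state(): the state, without advancing time (a new reading comes with each control period).
- imaging.get_image(name): name is "scene" or "top" or "wrist"; returns a dict with "frame" (400x640x3 uint8, blue, green, red), "camera_matrix" (3x3 intrinsics, pixels), "position" and "attitude" of the camera in the world; the wrist camera has in their place "tool_from_camera" (4x4, takes a point from camera to tool coordinates, whose origin is the TCP and whose axes are the tool frame's). Camera axes: x right, y up, looking along -z (the intrinsics and any distortion apply to the point x, -y, -z); pixel columns grow to the right and rows downward; lengths in m; the calibration is good to about 2 mm. A picture is of the moment at which its call begins: read the wrist's pose just before it. There is no depth.
- ticket.finish_job(): hands the job in, once; it reports no verdict.
The state is a dict: "time_s": time; "joint_positions": joint angles; "qvel": joint speeds; "joint_efforts": joint torques, N m; "tcp_pos": TCP position; "tcp_rot": TCP orientation; "wrist_force": force on the tool from outside, world axes, zero at the start; "torque": the same for the moment, N m; "gripper_width": finger opening in m.
Only numpy, scipy, OpenCV 4.12 (cv2) and the standard library are available. Lean on these libraries where they do the work, as an engineer would, in place of code of your own. Each camera call takes 0.05 s, during which the arm holds its last target.

### The job

Mount the blue test-plate tray on the orbital shaker and lock the platform for loading: set it flat between the platform's side rails and slide it back until it is fully home against the rear stops, with its rear edge under the sprung red hold-down. Then take the red-headed locking pin from its stand and push it down through the tray's bush and the platform into the socket in the shaker's base until its collar sits flush on the bush; the socket lies out of sight somewhere on the platform's small orbit, so bear lightly on the pin and swing the platform round with it until it drops in. Leave tray and pin in place, let go, and do not shift the other things on the bench.

Things in the scene. Friction and masses are not known exactly. Their poses are not given: they have to be found in the camera images.
- shaker: orbital shaker, fixed, white housing 285 x 232 mm, knobs on its front; origin under its middle, x axis to its back, y to its left. Its aluminium platform (262 x 206 mm, top 82 mm above the bench) never turns: a crank carries it bodily round a circle of 6 mm radius; about 2 N moves it and it stays where it is left
- platform_seat (a point): middle of the platform's flat top, where the tray's origin rests when home; axes as the shaker's; moves with the platform. Side rails along x guide the 160 mm wide tray: inner faces at y = +-82 mm, flared outward to +-90 mm, 16 mm high, from x = -42 to +82 mm. Two rubber rear stops have their faces at x = +86 mm
- platform_hole (a point): centre of the platform's pin hole (13 mm, through the 10 mm thick platform) at its top face, 95 mm in front of platform_seat; moves with the platform; its axes are platform_seat's
- orbit_center (a point): fixed point level with the platform's top: platform_hole always lies on the horizontal circle of 6 mm radius about it. A fixed steel lock plate (18 mm thick, top face 12 mm below this point) under the platform has one 13 mm hole, the socket, centred on that circle in a hidden direction that differs each time: a pin borne on the lock plate and carried round the circle drops into it
- hold_down (a joint): angle of the sprung red hold-down arm at the middle of the platform's rear edge (rad): 0 = down, its shoe 1.5 mm above the platform; about 0.1 with the tray's 6 mm rear edge beneath it; presses with 3 to 6 N, lifts to 0.6
- hold_down_toe (a point): foremost underside edge of the hold-down's upturned toe (30 mm wide): when down it is 55 mm behind platform_seat and 11 mm above the platform, the toe's top some 14 mm. A tray pushed backward along the platform lifts the toe by itself; pushing it home takes about 10 N
- tray: blue tray with two test-plate strips, 0.35 kg; origin mid-underside, x axis to its rear. Floor 160 (y) mm wide, 6 thick, from x = -75 to its plain rear edge at x = +85; rim 14 high. White handle bar along x above the origin: 80 x 14 x 14 mm, centre 46 mm above the underside, open beneath. In front a bush block 40 x 44 x 20 mm high, its 14 mm brass-rimmed hole at x = -95
- pin: steel locking pin, 10 mm thick, 60 g, upright in its stand; origin at the tip of its nose, z axis along it towards the head. Nose tapers over 9 mm to a 4 mm flat tip; collar (26 mm across) from 50 to 54 mm; red cylindrical head, 20 mm across, from 54 to 86 mm above the tip. In the stand its collar rests on the top; pull it straight up 55 mm to free it
- pin_stand: fixed aluminium block, 52 x 52 x 56 mm high on a 66 mm foot, with the pin in the 12.5 mm hole at its middle; origin at the middle of its underside
- pen_blue: bystander: thin blue pen lying in front, 143 mm
- timer: bystander: white bench timer, 60 x 66 x 19 mm
- tape_roll: bystander: roll of paper tape, 62 mm across, 18 mm high
- dropper_blue: bystander: dropper bottle with blue cap, 27 mm across, 66 mm high
- dropper_red: bystander: dropper bottle with red cap, 27 mm across, 66 mm high
- spare_plate: bystander: spare test plate lying flat, 67 x 52 x 5 mm
- tweezers: bystander: steel tweezers lying flat, 118 mm

How it is judged:
By the outcome, as a careful person would: the job done as asked, in the order asked, and still so for the second after the job is handed in, with the robot touching nothing.
It also fails if it takes over 72 s, if anything falls off the work surface, if the arm or the gripper's body presses on something with over 40 N, if the wrist force passes 120 N, or if a joint passes its speed limit or range.

## Working session

There is one attempt and no reset: what is moved stays moved. The work goes in short steps, Python scripts to look and compute and a tool call to move; the robot and the scene stay as the last step left them, time stands still between calls to the robot, and variables do not carry over. Pictures are saved under pics/ and viewed, and the job is handed in when it is done.

Besides the shell and the picture viewer there is one more tool, called after "Emit:" by a JSON object that holds its "fn" and its "kwargs". drive_tool: Moves the arm, as the interface text tells. Its arguments: {"type":"object","properties":{"steps":{"type":"array"},"grip_force":{"type":"number"}},"required":["steps"]}

```bash
ls; mkdir -p pics
python3 - <<'E'
from plant import read_state, imaging
import cv2
s=read_state(); print(s)
for n in ["scene","top","wrist"]:
    d=imaging.get_image(n); cv2.imwrite(f"pics/{n}0.png",d["frame"]); print(n,{k:(v.tolist() if hasattr(v,'tolist') else v) for k,v in d.items() if k!="frame"})
E
```

```text
pics
{'time_s': 0.0, 'joint_positions': array([-1.28778787,  0.57651468,  0.02484861,  1.4379103 , -0.01502129,
        1.1289943 , -0.05650336]), 'qvel': array([-8.02248837e-05,  1.24797892e-04, -1.48887722e-04,  4.14044107e-04,
       -2.24186075e-04, -2.26342732e-04,  9.33979942e-05]), 'joint_efforts': array([-1.35773560e-03, -7.65759087e+01,  2.24957384e+00, -2.85974783e+01,
        1.51618186e-02,  1.25624909e-02, -1.99680306e-05]), 'tcp_pos': array([0.24190903, 0.62967792, 0.23045366]), 'tcp_rot': array([-0.69467371,  0.69582325, -0.12903627,  0.12887237]), 'wrist_force': array([ 0.88339259, -0.10946024,  0.42977848]), 'torque': array([ 0.01988979, -0.01306014, -0.0051869 ]), 'gripper_width': 0.08573063463872839}
scene {'camera_matrix': [[472.2107600002563, 0.0, 315.7778924511566], [0.0, 472.2107600002563, 199.63231211738875], [0.0, 0.0, 1.0]], 'position': [-0.2127829508677096, -0.5445870245265488, 1.1613218075993548], 'attitude': [0.8363793277686953, 0.3149993237411058, -0.15329474968029463, -0.4215990581634253]}
top {'camera_matrix': [[414.2896235812667, 0.0, 318.8796308378191], [0.0, 414.2896235812667, 203.3805587066403], [0.0, 0.0, 1.0]], 'position': [0.458127357414679, 0.04034399862541468, 1.4647287305262837], 'attitude': [0.7149097503619011, 0.020894867061982438, -0.026235853226416916, -0.6984118651436474]}
wrist {'camera_matrix': [[339.1491055156453, 0.0, 317.61644607358534], [0.0, 339.1491055156453, 200.02031877279046], [0.0, 0.0, 1.0]], 'tool_from_camera': [[0.0009690005838035495, -0.9517703461232859, -0.3068098259153805, -0.07897436675520896], [4.117145373850407e-05, 0.3068100076679191, -0.9517707799148489, -0.1423983138718743], [0.9999995296712779, 0.0009096346348304161, 0.0003364848453221379, -0.00017024396710407785], [0.0, 0.0, 0.0, 1.0]]}
```

View pics/scene0.png

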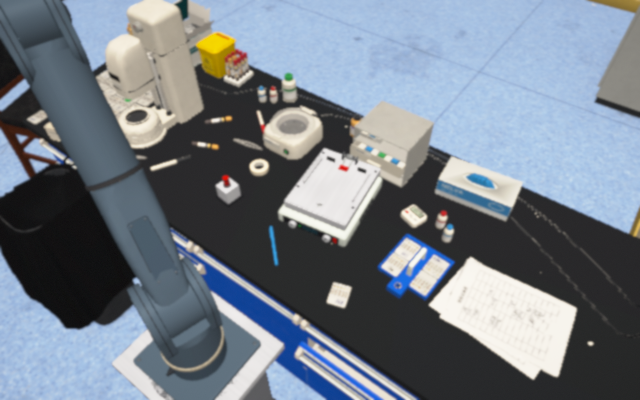

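View pics/top0.png

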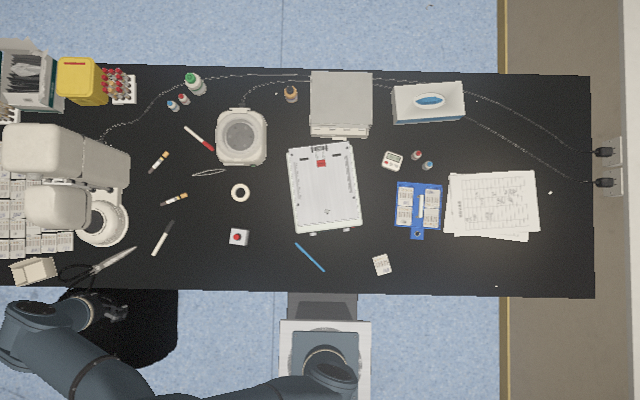

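View pics/wrist0.png

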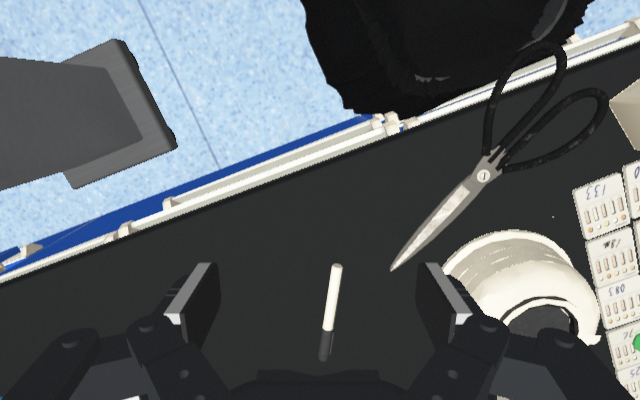

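```bash
cat > h.py <<'E'
import numpy as np, cv2
from scipy.spatial.transform import Rotation as R
from plant import read_state, imaging
def rq(q): q=np.array(q); return R.from_quat([q[1],q[2],q[3],q[0]])
def cam(d,s=None):
    K=np.array(d["camera_matrix"])
    if "position" in d: return K,np.array(d["position"]),rq(d["attitude"]).as_matrix()
    T=np.array(d["tool_from_camera"]); Rt=rq(s["tcp_rot"]).as_matrix()
    return K,np.array(s["tcp_pos"])+Rt@T[:3,3],Rt@T[:3,:3]
def ray(c,u,v):
    K,p,A=c; return p,A@np.array([(u-K[0,2])/K[0,0],-(v-K[1,2])/K[1,1],-1.])
def px2w(c,u,v,z):
    p,d=ray(c,u,v); return p+d*(z-p[2])/d[2]
def w2px(c,X):
    K,p,A=c; q=A.T@(np.asarray(X)-p); return np.array([K[0,2]+K[0,0]*q[0]/-q[2],K[1,2]+K[1,1]*q[1]/q[2]])
def crop(f,x0,y0,x1,y1,k,name):
    g=cv2.resize(f[y0:y1,x0:x1],None,fx=k,fy=k,interpolation=cv2.INTER_CUBIC); cv2.imwrite("pics/"+name,g)
E
python3 - <<'E'
from h import *
f=cv2.imread("pics/top0.png")
crop(f,275,130,375,245,5,"t_sh.png"); crop(f,375,140,455,280,4,"t_tr.png"); crop(f,210,170,260,260,5,"t_pin.png")
E
```

```text
(no output)
```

View pics/t_sh.png

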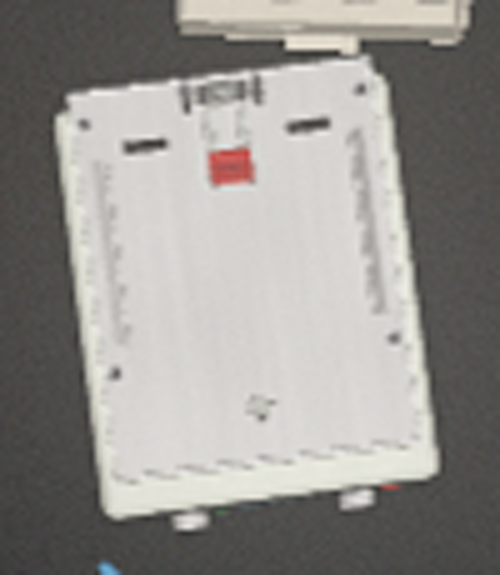

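View pics/t_tr.png

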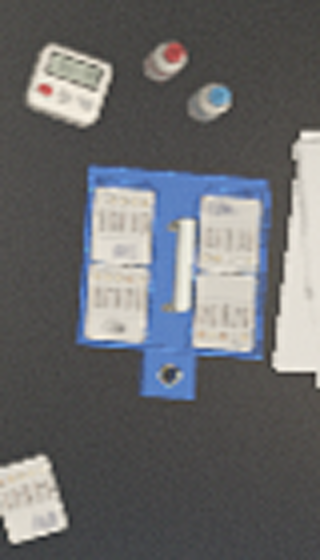

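View pics/t_pin.png

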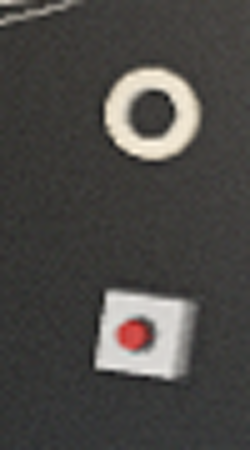

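Run:
```python
from h import *
d=imaging.get_image("top");c=cam(d)
def P(n,u,v,z): 
    w=px2w(c,u,v,z); print(n,np.round(w,4)); return w
S=lambda x,y:(275+x/5,130+y/5)
T=lambda x,y:(375+x/4,140+y/4)
N=lambda x,y:(210+x/5,170+y/5)
P("hole",*S(259,407),.082)
for p in [(70,97),(367,60),(415,440),(113,480)]: P("platcorner",*S(*p),.082)
for p in [(83,124),(361,90),(394,338),(115,374)]: P("screw",*S(*p),.082)
for p in [(147,145),(308,125)]: P("stop",*S(*p),.095)
P("redfront L",*S(213,185),.096);P("redfront R",*S(254,181),.096)
a=P("h1",*T(187,220),.053);b=P("h2",*T(183,311),.053); print(np.arctan2(*(a-b)[1::-1]))
for p in [(90,168),(270,180),(262,358),(79,343)]: P("tray corner",*T(*p),.014)
P("bush",*T(168,375),.02)
P("pin",*N(133,334),.092)
```

```text
hole [0.5243 0.0039 0.082 ]
platcorner [0.7306 0.1359 0.082 ]
platcorner [ 0.7608 -0.064   0.082 ]
platcorner [ 0.5047 -0.1008  0.082 ]
platcorner [0.4734 0.1001 0.082 ]
screw [0.7124 0.1266 0.082 ]
screw [ 0.7402 -0.0603  0.082 ]
screw [ 0.5727 -0.0856  0.082 ]
screw [0.5442 0.1006 0.082 ]
stop [0.6969 0.0828 0.095 ]
stop [ 0.713  -0.0244  0.095 ]
redfront L [0.6709 0.0381 0.096 ]
redfront R [0.6743 0.0109 0.096 ]
h1 [ 0.5896 -0.321   0.053 ]
h2 [ 0.5116 -0.3181  0.053 ]
-0.03730152857425016
tray corner [ 0.6372 -0.245   0.014 ]
tray corner [ 0.6304 -0.4041  0.014 ]
tray corner [ 0.4735 -0.3976  0.014 ]
tray corner [ 0.4829 -0.237   0.014 ]
bush [ 0.4567 -0.3138  0.02  ]
pin [0.4331 0.2997 0.092 ]
```

```bash
cat >> h.py <<'E'
def plan(tp,psi,n,s=None,cl=0.):
    """psi: world yaw of tool z axis. tool y = down. prints n rows (cm,deg)"""
    s=s or read_state(); p=np.array(s["tcp_pos"]); A=rq(s["tcp_rot"]).as_matrix()
    zt=np.array([np.cos(psi),np.sin(psi),0]); yt=np.array([0,0,-1.]); T=np.stack([np.cross(yt,zt),yt,zt],1)
    rv=R.from_matrix(A.T@T).as_rotvec(); print("start",p.round(4),"zyaw",np.arctan2(A[1,2],A[0,2]).round(4),"rot deg",np.rad2deg(rv).round(1))
    dp=(np.array(tp)-p)/n
    for i in range(n):
        Ai=A@R.from_rotvec(rv*i/n).as_matrix()
        print(cl,(Ai.T@dp*100).round(2),np.rad2deg(rv/n).round(1))
E
python3 - <<'E'
from h import *
s=read_state(); print(rq(s["tcp_rot"]).as_matrix().round(3))
d=imaging.get_image("top");c=cam(d)
# shaker prediction check
seat=np.array([.618,.018]);yw=.148
def pl(x,y,z): 
    cs,sn=np.cos(yw),np.sin(yw); return [seat[0]+cs*x-sn*y,seat[1]+sn*x+cs*y,z]
for q in [(131,103,.082),(131,-103,.082),(-131,-103,.082),(-131,103,.082),(-95,0,.082),(55,15,.096),(55,-15,.096)]:
    u=w2px(c,pl(q[0]/1e3,q[1]/1e3,q[2])); print(q,((u-[275,130])*5).round(0))
plan([.551,-.319,.12],-.042+np.pi/2,8)
plan([.551,-.319,.12],-.042-np.pi/2,8)
E
```

```text
[[ 0.934 -0.     0.359]
 [-0.359 -0.001  0.934]
 [ 0.    -1.    -0.001]]
(131, 103, 0.082) [65. 94.]
(131, -103, 0.082) [368.  57.]
(-131, -103, 0.082) [419. 442.]
(-131, 103, 0.082) [112. 480.]
(-95, 0, 0.082) [259. 407.]
(55, 15, 0.096) [209. 186.]
(55, -15, 0.096) [253. 181.]
start [0.242  0.6299 0.2309] zyaw 1.204 rot deg [  0.  -18.6  -0. ]
0.0 [ 7.86  1.39 -9.69] [ 0.  -2.3 -0. ]
0.0 [  7.46   1.39 -10.  ] [ 0.  -2.3 -0. ]
0.0 [  7.05   1.39 -10.29] [ 0.  -2.3 -0. ]
0.0 [  6.62   1.39 -10.57] [ 0.  -2.3 -0. ]
0.0 [  6.19   1.39 -10.83] [ 0.  -2.3 -0. ]
0.0 [  5.75   1.39 -11.07] [ 0.  -2.3 -0. ]
0.0 [  5.29   1.39 -11.3 ] [ 0.  -2.3 -0. ]
0.0 [  4.83   1.39 -11.5 ] [ 0.  -2.3 -0. ]
start [0.242  0.6299 0.2309] zyaw 1.204 rot deg [0.000e+00 1.614e+02 1.000e-01]
0.0 [ 7.86  1.39 -9.69] [ 0.  20.2  0. ]
0.0 [10.72  1.39 -6.38] [ 0.  20.2  0. ]
0.0 [12.26  1.39 -2.29] [ 0.  20.2  0. ]
0.0 [12.3   1.39  2.08] [ 0.  20.2  0. ]
0.0 [10.83  1.39  6.19] [ 0.  20.2  0. ]
0.0 [8.03 1.39 9.55] [ 0.  20.2  0. ]
0.0 [ 4.25  1.39 11.73] [ 0.  20.2  0. ]
0.0 [-0.06  1.39 12.47] [ 0.  20.2  0. ]
```

Run:
```python
from h import *
plan([.53,.20,.25],1.45,8)
```

```text
start [0.242  0.6299 0.2309] zyaw 1.204 rot deg [  0.  -14.1  -0. ]
0.0 [ 5.29 -0.24 -3.73] [ 0.  -1.8 -0. ]
0.0 [ 5.17 -0.24 -3.89] [ 0.  -1.8 -0. ]
0.0 [ 5.05 -0.24 -4.04] [ 0.  -1.8 -0. ]
0.0 [ 4.92 -0.24 -4.2 ] [ 0.  -1.8 -0. ]
0.0 [ 4.79 -0.24 -4.35] [ 0.  -1.8 -0. ]
0.0 [ 4.66 -0.24 -4.49] [ 0.  -1.8 -0. ]
0.0 [ 4.51 -0.24 -4.63] [ 0.  -1.8 -0. ]
0.0 [ 4.37 -0.24 -4.77] [ 0.  -1.8 -0. ]
```

Emit:
{"fn": "drive_tool", "kwargs": {"steps": [0,5.3,-0.2,-3.7,0,-1.8,0,0,5.2,-0.2,-3.9,0,-1.8,0,0,5.0,-0.2,-4.0,0,-1.8,0,0,4.9,-0.2,-4.2,0,-1.8,0,0,4.8,-0.2,-4.4,0,-1.8,0,0,4.7,-0.2,-4.5,0,-1.8,0,0,4.5,-0.2,-4.6,0,-1.8,0,0,4.4,-0.2,-4.8,0,-1.8,0], "grip_force": 60}}

```text
time_s: 1.25
tcp_pos: [0.5234, 0.2172, 0.2449]
tcp_rot: [0.707, -0.706, 0.035, -0.034]
wrist_force: [0.9, 0.3, 0.5]
gripper_width: 0.085
```

Run:
```python
from h import *
plan([.56,-.10,.24],1.53,6)
plan([.551,-.319,.20],1.529,10)
```

```text
start [0.5234 0.2172 0.2449] zyaw 1.4738 rot deg [-0.1 -3.2 -0. ]
0.0 [ 1.12  0.07 -5.2 ] [-0.  -0.5 -0. ]
0.0 [ 1.07  0.08 -5.21] [-0.  -0.5 -0. ]
0.0 [ 1.02  0.08 -5.22] [-0.  -0.5 -0. ]
0.0 [ 0.97  0.08 -5.23] [-0.  -0.5 -0. ]
0.0 [ 0.92  0.08 -5.24] [-0.  -0.5 -0. ]
0.0 [ 0.87  0.08 -5.25] [-0.  -0.5 -0. ]
start [0.5234 0.2172 0.2449] zyaw 1.4738 rot deg [-0.1 -3.2 -0. ]
0.0 [ 0.79  0.44 -5.31] [-0.  -0.3 -0. ]
0.0 [ 0.77  0.44 -5.31] [-0.  -0.3 -0. ]
0.0 [ 0.74  0.44 -5.32] [-0.  -0.3 -0. ]
0.0 [ 0.71  0.44 -5.32] [-0.  -0.3 -0. ]
0.0 [ 0.68  0.45 -5.33] [-0.  -0.3 -0. ]
0.0 [ 0.65  0.45 -5.33] [-0.  -0.3 -0. ]
0.0 [ 0.62  0.45 -5.33] [-0.  -0.3 -0. ]
0.0 [ 0.59  0.45 -5.34] [-0.  -0.3 -0. ]
0.0 [ 0.56  0.45 -5.34] [-0.  -0.3 -0. ]
0.0 [ 0.53  0.45 -5.34] [-0.  -0.3 -0. ]
```

Emit:
{"fn": "drive_tool", "kwargs": {"steps": [0,1.0,0,-5.2,0,-0.6,0,0,1.0,0,-5.2,0,-0.6,0,0,0.9,0,-5.2,0,-0.6,0,0,0.8,0,-5.2,0,-0.6,0,0,0,0,0,0,0,0,0,0,0,0,0,0,0,0,0,0,0,0,0,0,0,0,0,0,0,0,0]}}

```text
time_s: 2.25
tcp_pos: [0.5455, -0.0036, 0.2447]
tcp_rot: [0.707, -0.707, 0.021, -0.022]
wrist_force: [0.4, 0.8, -0.6]
gripper_width: 0.0856
```

Run:
```python
from h import *
s=read_state(); d=imaging.get_image("wrist"); cv2.imwrite("pics/w1.png",d["frame"]); c=cam(d,s)
import pickle; pickle.dump((s,c),open("w1.pkl","wb"))
seat=np.array([.618,.018]);yw=.148
def pl(x,y,z): 
    cs,sn=np.cos(yw),np.sin(yw); return [seat[0]+cs*x-sn*y,seat[1]+sn*x+cs*y,z]
for q in [(131,103,.082),(131,-103,.082),(-131,-103,.082),(-131,103,.082),(-95,0,.082),(55,15,.096),(55,-15,.096)]:
    print(q,w2px(c,pl(q[0]/1e3,q[1]/1e3,q[2])).round(1))
```

```text
(131, 103, 0.082) [459.  338.3]
(131, -103, 0.082) [275.4 369.6]
(-131, -103, 0.082) [203.8 141.2]
(-131, 103, 0.082) [434.   91.1]
(-95, 0, 0.082) [324.6 156.6]
(55, 15, 0.096) [369.8 301.7]
(55, -15, 0.096) [340.3 307. ]
```

View pics/w1.png

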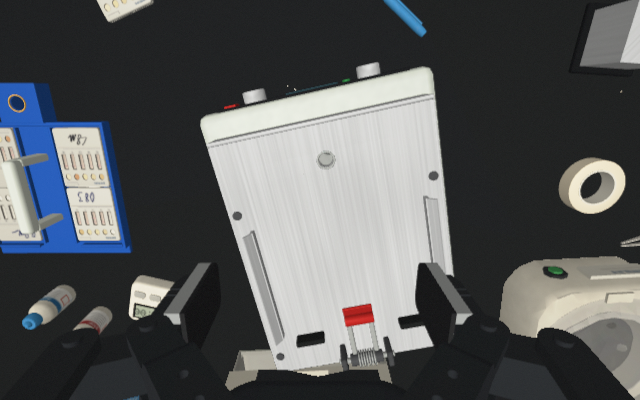

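Run:
```python
from h import *
plan([.551,-.319,.16],1.529,7)
```

```text
start [ 0.5455 -0.0035  0.2447] zyaw 1.5111 rot deg [-0.  -1.   0.1]
0.0 [ 0.35  1.21 -4.49] [-0.  -0.1  0. ]
0.0 [ 0.33  1.21 -4.5 ] [-0.  -0.1  0. ]
0.0 [ 0.32  1.21 -4.5 ] [-0.  -0.1  0. ]
0.0 [ 0.31  1.21 -4.5 ] [-0.  -0.1  0. ]
0.0 [ 0.3   1.21 -4.5 ] [-0.  -0.1  0. ]
0.0 [ 0.29  1.21 -4.5 ] [-0.  -0.1  0. ]
0.0 [ 0.28  1.21 -4.5 ] [-0.  -0.1  0. ]
```

Emit:
{"fn": "drive_tool", "kwargs": {"steps": [0,0.3,0.4,-5.2,0,-0.2,0,0,0.3,0.8,-5.2,0,-0.2,0,0,0.3,1.2,-5.2,0,-0.2,0,0.3,0.3,1.6,-5.2,0,-0.1,0,0.3,0.3,1.6,-5.2,0,-0.1,0,0.3,0.3,1.6,-5.2,0,-0.1,0,0.3,0.3,1.6,-2,0,0,0,0.3,0,0,0,0,0,0]}}

```text
time_s: 3.3
tcp_pos: [0.5564, -0.3372, 0.1529]
tcp_rot: [0.708, -0.706, 0.008, -0.011]
wrist_force: [-0.0, -0.3, 0.9]
gripper_width: 0.0595
```

Run:
```python
from h import *
s=read_state(); d=imaging.get_image("wrist"); cv2.imwrite("pics/w2.png",d["frame"]); c=cam(d,s)
print(s["tcp_pos"],s["gripper_width"])
t=np.array([.551,-.319]);yw=-.042
def pl(x,y,z): 
    cs,sn=np.cos(yw),np.sin(yw); return [t[0]+cs*x-sn*y,t[1]+sn*x+cs*y,z]
for q in [(40,7,.053),(40,-7,.053),(-40,-7,.053),(-40,7,.053),(-95,0,.02),(-75,80,.014),(-75,-80,.014)]:
    print(q,w2px(c,pl(q[0]/1e3,q[1]/1e3,q[2])).round(1))
```

```text
[ 0.55641175 -0.33724837  0.15285211] 0.0595153624424978
(40, 7, 0.053) [348.7 242.1]
(40, -7, 0.053) [330.9 241.9]
(-40, -7, 0.053) [333.7 139. ]
(-40, 7, 0.053) [353.5 139.3]
(-95, 0, 0.02) [343.   59.3]
(-75, 80, 0.014) [443.   88.8]
(-75, -80, 0.014) [239.6  86. ]
```

View pics/w2.png

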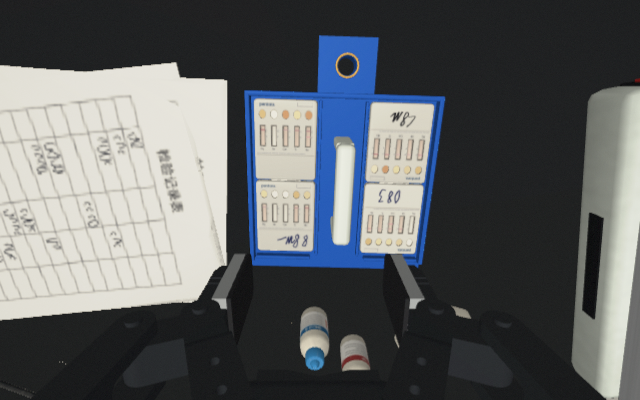

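Run:
```python
from h import *
plan([.553,-.318,.029],1.529,5)
```

```text
start [ 0.5569 -0.3364  0.1537] zyaw 1.5441 rot deg [-0.2  0.9  0.3]
0.0 [-0.1   2.49  0.36] [-0.   0.2  0.1]
0.0 [-0.1   2.49  0.36] [-0.   0.2  0.1]
0.0 [-0.1   2.49  0.36] [-0.   0.2  0.1]
0.0 [-0.1   2.49  0.36] [-0.   0.2  0.1]
0.0 [-0.09  2.49  0.36] [-0.   0.2  0.1]
```

Emit:
{"fn": "drive_tool", "kwargs": {"steps": [0.3,-0.2,1.5,0.9,0,0.4,0.2,0.3,-0.1,1.5,0.9,0,0.3,0.1,0.3,-0.1,2.0,0,0,0.2,0,0.3,0,2.0,0,0,0,0,0.3,0,2.0,0,0,0,0,0.3,0,2.0,0,0,0,0,0.3,0,1.0,0,0,0,0,0.3,0,0,0,0,0,0]}}

```text
time_s: 4.35
tcp_pos: [0.5587, -0.2959, 0.031]
tcp_rot: [0.711, -0.703, 0.007, -0.01]
wrist_force: [-0.4, 0.0, 0.9]
gripper_width: 0.0597
```

Run:
```python
from h import *
plan([.553,-.318,.029],1.529,1)
s=read_state(); d=imaging.get_image("wrist"); cv2.imwrite("pics/w3.png",d["frame"]); print(s["wrist_force"],s["gripper_width"])
```

```text
start [ 0.5587 -0.2959  0.031 ] zyaw 1.5472 rot deg [-0.6  1.   0.2]
0.0 [-0.52  0.17 -2.22] [-0.6  1.   0.2]
[-0.38632255  0.04753251  0.85252883] 0.05968260018464844
```

View pics/w3.png

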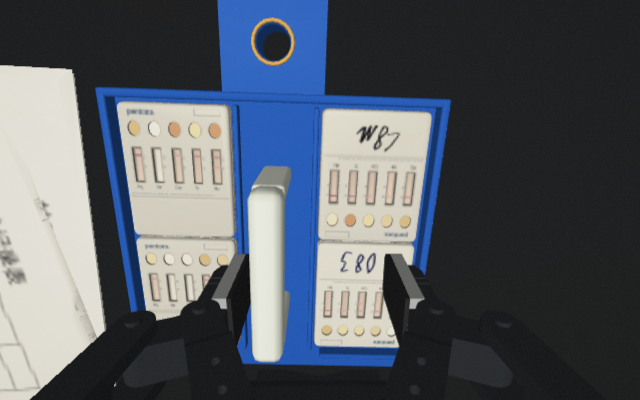

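Emit:
{"fn": "drive_tool", "kwargs": {"steps": [0.3,-0.2,0,-0.7,0,0.5,0,0.3,-0.2,0,-0.7,-0.3,0.5,0,0.3,-0.1,0,-0.7,-0.3,0,0,0.3,0,0,0,0,0,0,0.3,0,0,0,0,0,0,0.3,0,0,0,0,0,0,0.3,0,0,0,0,0,0,0.3,0,0,0,0,0,0]}}

```text
time_s: 5.4
tcp_pos: [0.5538, -0.3193, 0.0335]
tcp_rot: [-0.706, 0.708, -0.013, 0.018]
wrist_force: [-0.0, -0.1, 0.2]
gripper_width: 0.0597
```

Run:
```python
from h import *
plan([.553,-.318,.029],1.529,1)
s=read_state(); d=imaging.get_image("wrist"); cv2.imwrite("pics/w4.png",d["frame"]); print(s["wrist_force"],s["gripper_width"])
```

```text
start [ 0.5538 -0.3193  0.0335] zyaw 1.5275 rot deg [ 0.1 -0.1  0.4]
0.0 [-0.09  0.45  0.13] [ 0.1 -0.1  0.4]
[-0.04553744 -0.11181732  0.22940508] 0.05971152039874725
```

View pics/w4.png

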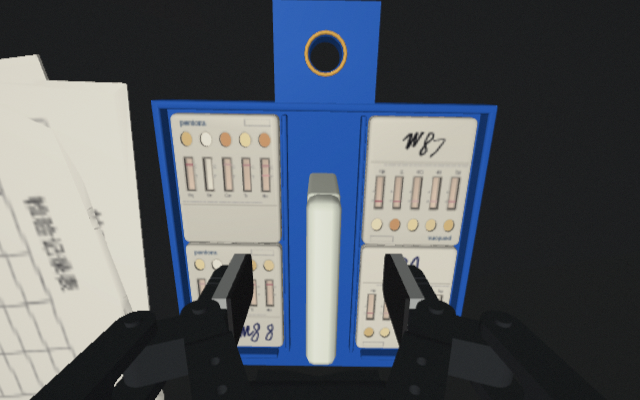

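Emit:
{"fn": "drive_tool", "kwargs": {"steps": [0.3,-0.1,0.3,0.15,0,0,0.2,0.3,0,0.2,0,0,0,0.2,0.5,0,0,0,0,0,0,1,0,0,0,0,0,0,1,0,0,0,0,0,0,1,0,0,0,0,0,0,1,0,0,0,0,0,0,1,0,0,0,0,0,0], "grip_force": 80}}

```text
time_s: 6.45
tcp_pos: [0.5529, -0.3175, 0.0282]
tcp_rot: [-0.706, 0.708, -0.015, 0.015]
wrist_force: [-0.7, -0.3, -1.2]
gripper_width: 0.0124
```

Run:
```python
from h import *
plan([.553,-.318,.029],1.529,1)
s=read_state(); print(s["wrist_force"],s["gripper_width"])
```

```text
start [ 0.5529 -0.3175  0.0282] zyaw 1.5277 rot deg [ 0.1 -0.1 -0. ]
0.0 [ 0.01 -0.08 -0.05] [ 0.1 -0.1 -0. ]
[-0.66412291 -0.25430982 -1.16975065] 0.012403892418256872
```

Emit:
{"fn": "drive_tool", "kwargs": {"steps": [1,0,-1.0,0,0,0,0,1,0,-2.0,0,0,0,0,1,0,-2.5,0,0,0,0,1,0,-2.5,0,0,0,0,1,0,-2.5,0,0,0,0,1,0,-2.0,0,0,0,0,1,0,-1.0,0,0,0,0,1,0,0,0,0,0,0]}}

```text
time_s: 7.45
tcp_pos: [0.5511, -0.3164, 0.1687]
tcp_rot: [-0.707, 0.707, -0.017, 0.014]
wrist_force: [1.0, 1.0, -4.3]
gripper_width: 0.0126
```

Run:
```python
from h import *
s=read_state(); d=imaging.get_image("wrist"); cv2.imwrite("pics/w5.png",d["frame"]); print(s["wrist_force"],s["torque"],s["gripper_width"])
sy=.15; psi=np.pi/2+.148-.0425+.042
# seat-60mm
t=[.618-.06*np.cos(.149),.018-.06*np.sin(.149)]; print(t)
plan([t[0],t[1],.175],np.pi/2+.149,8)
```

```text
[ 0.98287478  1.00353465 -4.26410773] [-0.00547381 -0.08999753 -0.00501067] 0.012648544290640553
[np.float64(0.5586647987005133), np.float64(0.0090930427895161)]
start [ 0.5508 -0.3162  0.1682] zyaw 1.5274 rot deg [ -0.  -11.   -0.3]
0.0 [-0.08 -0.09  4.07] [-0.  -1.4 -0. ]
0.0 [ 0.02 -0.09  4.07] [-0.  -1.4 -0. ]
0.0 [ 0.12 -0.09  4.07] [-0.  -1.4 -0. ]
0.0 [ 0.21 -0.09  4.06] [-0.  -1.4 -0. ]
0.0 [ 0.31 -0.09  4.06] [-0.  -1.4 -0. ]
0.0 [ 0.41 -0.09  4.05] [-0.  -1.4 -0. ]
0.0 [ 0.51 -0.09  4.04] [-0.  -1.4 -0. ]
0.0 [ 0.6  -0.09  4.02] [-0.  -1.4 -0. ]
```

View pics/w5.png

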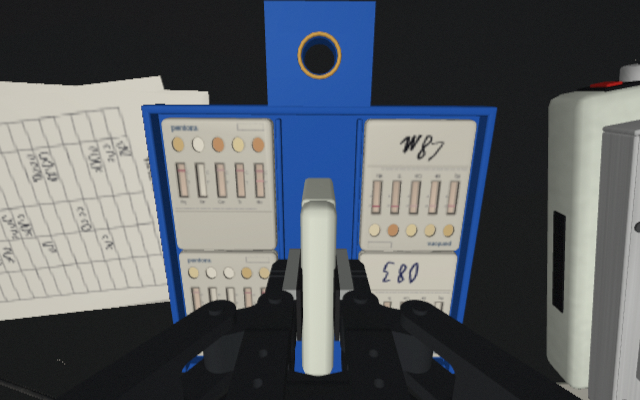

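Run:
```python
from h import *
d=imaging.get_image("wrist"); T=np.array(d["tool_from_camera"]);K=np.array(d["camera_matrix"])
def tl(u,v,y):
    r=T[:3,:3]@np.array([(u-K[0,2])/K[0,0],-(v-K[1,2])/K[1,1],-1.]); p=T[:3,3]; return p+r*(y-p[1])/r[1]
print("bush",tl(319.5,55,.0082).round(4))
for u in (143,495): print(tl(u,108,.0142).round(4))
for v in (200,375): print("handle",tl(318,v,-.0248).round(4))
# platform in w1
import pickle
s,c=pickle.load(open("w1.pkl","rb"))
def P(u,v,z): return px2w(c,u,v,z).round(4)
print("hole",P(326,159,.082)); 
print("corn",P(434,96,.082),P(209,146,.082)); print("toe",P(343,308,.096),P(372,303,.096))
```

```text
bush [-0.0929  0.0082  0.0007]
[-0.0717  0.0142 -0.078 ]
[-0.0716  0.0142  0.0791]
handle [-0.0411 -0.0248  0.0001]
handle [ 0.0392 -0.0248  0.    ]
hole [0.5263 0.0051 0.082 ]
corn [0.4773 0.1007 0.082 ] [ 0.5081 -0.0992  0.082 ]
toe [0.6759 0.0139 0.096 ] [0.6719 0.0431 0.096 ]
```

Emit:
{"fn": "drive_tool", "kwargs": {"steps": [1,-0.1,0,3.5,0,-1.6,0,1,0,0,4.6,0,-1.6,0,1,0.2,0,4.6,0,-1.6,0,1,0.3,0,4.6,0,-1.6,0,1,0.5,0,4.6,0,-1.6,0,1,0.6,0,4.6,0,-1.6,0,1,0.7,0,4.0,0,-1.2,0,1,0.5,0,2.0,0,0,0]}}

```text
time_s: 8.55
tcp_pos: [0.5574, 0.0187, 0.1591]
tcp_rot: [0.706, -0.704, -0.046, 0.058]
wrist_force: [0.1, -0.2, -3.5]
gripper_width: 0.0122
```

Run:
```python
from h import *
plan([.5705,.0109,.150],np.pi/2+.149,1)
```

```text
start [0.5574 0.0187 0.1591] zyaw 1.7179 rot deg [-0.2 -0.1 -1. ]
0.0 [ 1.2   0.89 -0.97] [-0.2 -0.1 -1. ]
```

Emit:
{"fn": "drive_tool", "kwargs": {"steps": [1,0.5,0.3,-0.5,-0.2,0,-0.5,1,0.4,0.3,-0.3,0,0,-0.5,1,0.3,0.3,-0.1,0,0,0,1,0,0,0,0,0,0,1,0,0,0,0,0,0,1,0,0,0,0,0,0,1,0,0,0,0,0,0,1,0,0,0,0,0,0]}}

```text
time_s: 9.55
tcp_pos: [0.5699, 0.0098, 0.1475]
tcp_rot: [-0.705, 0.705, 0.05, -0.053]
wrist_force: [0.3, 0.3, -2.8]
gripper_width: 0.0128
```

Run:
```python
from h import *
plan([.5705,.0109,.150],np.pi/2+.149,1)
s=read_state(); d=imaging.get_image("wrist"); cv2.imwrite("pics/w6.png",d["frame"])
d=imaging.get_image("top"); cv2.imwrite("pics/top6.png",d["frame"]); crop(d["frame"],265,120,385,245,5,"t6.png")
c=cam(d)
seat=np.array([.618,.018]);yw=.149
def pl(x,y,z): 
    cs,sn=np.cos(yw),np.sin(yw); return [seat[0]+cs*x-sn*y,seat[1]+sn*x+cs*y,z]
for q in [(82,82,.082),(-42,82,.082),(82,-82,.082),(-42,-82,.082)]: print(q,((w2px(c,pl(q[0]/1e3,q[1]/1e3,q[2]))-[265,120])*5).round())
```

```text
start [0.5699 0.0098 0.1475] zyaw 1.7167 rot deg [ 0.  -0.2 -0.2]
0.0 [ 0.07 -0.25  0.1 ] [ 0.  -0.2 -0.2]
(82, 82, 0.082) [155. 212.]
(-42, 82, 0.082) [177. 394.]
(82, -82, 0.082) [396. 182.]
(-42, -82, 0.082) [420. 364.]
```

View pics/w6.png

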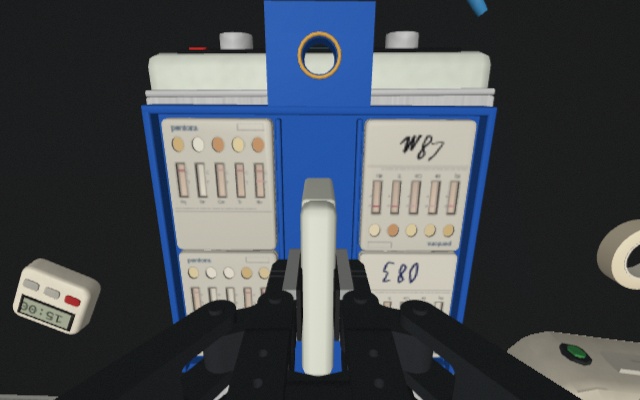

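View pics/t6.png

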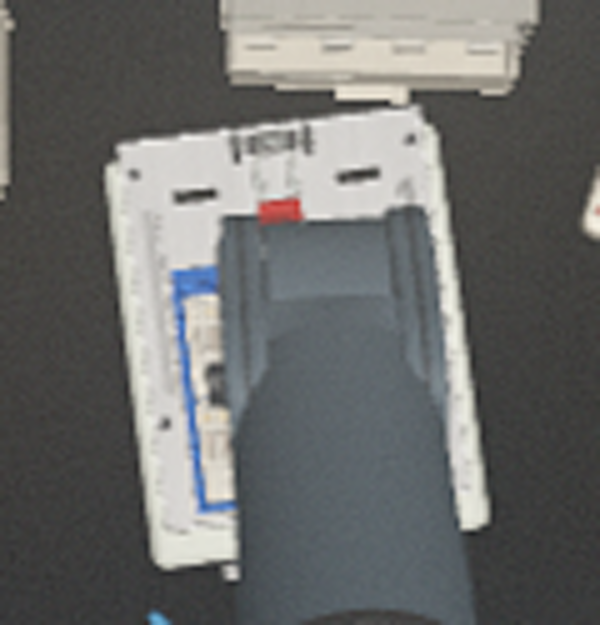

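Run:
```python
from h import *
f=cv2.imread("pics/w6.png"); a=cv2.resize(f[45:125,130:210],None,fx=5,fy=5,interpolation=cv2.INTER_CUBIC); b=cv2.resize(f[45:125,430:510],None,fx=5,fy=5,interpolation=cv2.INTER_CUBIC)
cv2.imwrite("pics/w6z.png",np.hstack([a,b]))
```

```text
(no output)
```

View pics/w6z.png

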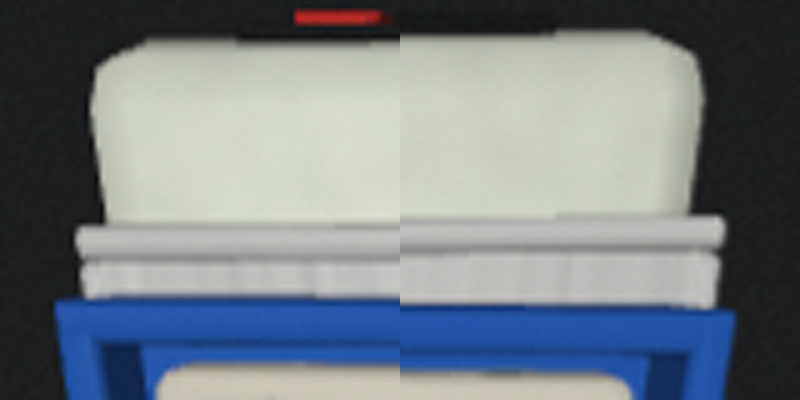

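Run:
```python
from h import *
d=imaging.get_image("wrist"); T=np.array(d["tool_from_camera"]);K=np.array(d["camera_matrix"])
def tl(u,v,y):
    r=T[:3,:3]@np.array([(u-K[0,2])/K[0,0],-(v-K[1,2])/K[1,1],-1.]); p=T[:3,3]; return p+r*(y-p[1])/r[1]
print(tl(146,97.4,.0655),tl(494,95.6,.0655)) # platform top front corners
print(tl(141.4,105,.0142),tl(497,107.4,.0142)) # tray rim front corners
print(tl(319.5,55,.0082)); print("plat hole", tl(320,64,.0655))
```

```text
[-0.07536362  0.0655     -0.10069329] [-0.07617627  0.0655      0.10335902]
[-0.07302459  0.0142     -0.07837788] [-0.07184166  0.0142      0.08001057]
[-0.09293629  0.0082      0.0008328 ]
plat hole [-0.09350061  0.0655      0.00140487]
```

Emit:
{"fn": "drive_tool", "kwargs": {"steps": [1,0,0.4,0.1,0,-0.6,0,1,0,0.8,0,0,0,-0.2,1,0,0.8,0,0,0,0,1,0,0.5,0,0,0,0,1,0,0,0,0,0,0,1,0,0,0,0,0,0,1,0,0,0,0,0,0,1,0,0,0,0,0,0]}}

```text
time_s: 10.7
tcp_pos: [0.5697, 0.011, 0.1204]
tcp_rot: [-0.705, 0.705, 0.056, -0.056]
wrist_force: [0.9, 0.7, -3.5]
gripper_width: 0.0126
```

Run:
```python
from h import *
plan([.5705,.0109,.110],np.pi/2+.156,1)
s=read_state(); d=imaging.get_image("wrist"); cv2.imwrite("pics/w7.png",d["frame"]);print(s["wrist_force"])
f=d["frame"]; a=cv2.resize(f[45:125,120:200],None,fx=5,fy=5,interpolation=cv2.INTER_CUBIC); b=cv2.resize(f[45:125,440:520],None,fx=5,fy=5,interpolation=cv2.INTER_CUBIC)
cv2.imwrite("pics/w7z.png",np.hstack([a,b]))
```

```text
start [0.5697 0.011  0.1204] zyaw 1.7282 rot deg [0.  0.1 0. ]
0.0 [ 0.08  1.04 -0.03] [0.  0.1 0. ]
[ 0.92704149  0.72443145 -3.48828607]
```

View pics/w7.png

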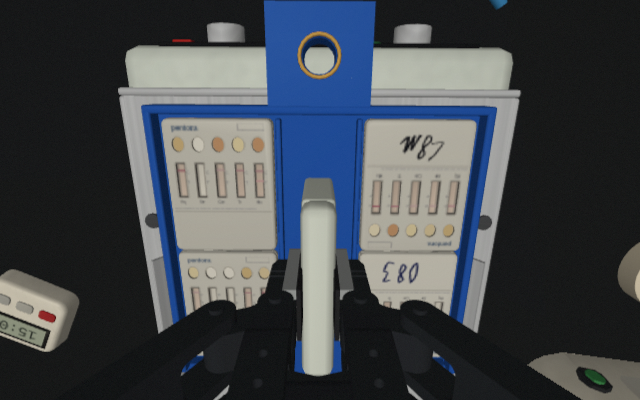

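View pics/w7z.png

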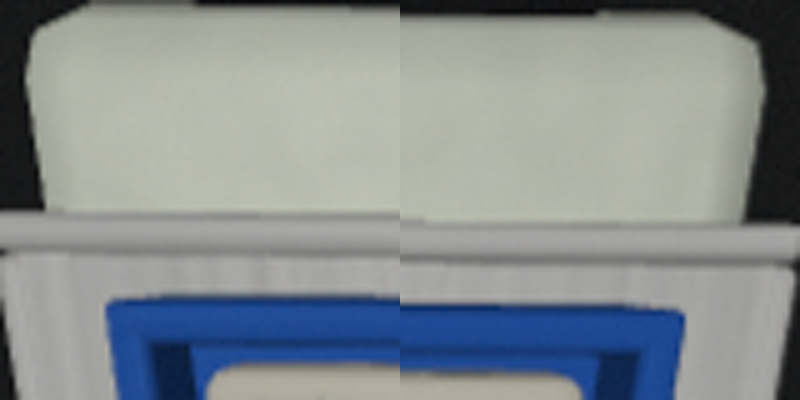

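Emit:
{"fn": "drive_tool", "kwargs": {"steps": [1,0,0.4,0,0,0,0,1,0,0.4,0,0,0,0,1,0,0.3,0,0,0,0,1,0,0,0,0,0,0,1,0,0,0,0,0,0,1,0,0,0,0,0,0,1,0,0,0,0,0,0,1,0,0,0,0,0,0]}}

```text
time_s: 11.75
tcp_pos: [0.5699, 0.011, 0.11]
tcp_rot: [-0.705, 0.705, 0.056, -0.055]
wrist_force: [-1.0, -0.1, 1.5]
gripper_width: 0.0124
```

Run:
```python
from h import *
plan([.5705,.0109,.110],np.pi/2+.156,1)
s=read_state(); d=imaging.get_image("wrist"); cv2.imwrite("pics/w8.png",d["frame"]);print(s["wrist_force"],s["torque"])
```

```text
start [0.5699 0.011  0.11  ] zyaw 1.7281 rot deg [0.  0.1 0.1]
0.0 [ 0.06 -0.   -0.02] [0.  0.1 0.1]
[-1.00158858 -0.05119464  1.45089944] [-0.01697511  0.18218254  0.05449714]
```

View pics/w8.png

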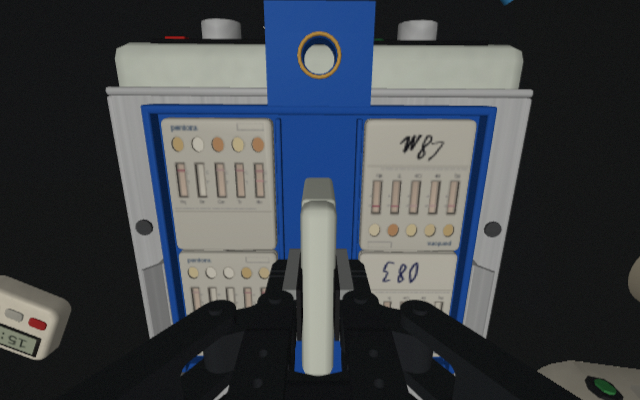

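Emit:
{"fn": "drive_tool", "kwargs": {"steps": [1,0.5,0.05,0,0,0,0,1,0.7,0.02,0,0,0,0,1,0.7,0.02,0,0,0,0,1,0.6,0.02,0,0,0,0,1,0.4,0,0,0,0,0,1,0,0,0,0,0,0,1,0,0,0,0,0,0,1,0,0,0,0,0,0]}}

```text
time_s: 12.8
tcp_pos: [0.5962, 0.0144, 0.1101]
tcp_rot: [-0.705, 0.705, 0.053, -0.057]
wrist_force: [-1.3, -0.3, 1.4]
gripper_width: 0.0127
```

Run:
```python
from h import *
plan([.618,.018,.110],np.pi/2+.151,1)
s=read_state(); d=imaging.get_image("wrist"); cv2.imwrite("pics/w9.png",d["frame"]);print(s["wrist_force"],s["torque"])
```

```text
start [0.5962 0.0144 0.1101] zyaw 1.7268 rot deg [ 0.   0.3 -0.3]
0.0 [ 2.21 -0.    0.02] [ 0.   0.3 -0.3]
[-1.2525626  -0.32262405  1.40943137] [-0.03667243  0.19201728 -0.02706438]
```

View pics/w9.png

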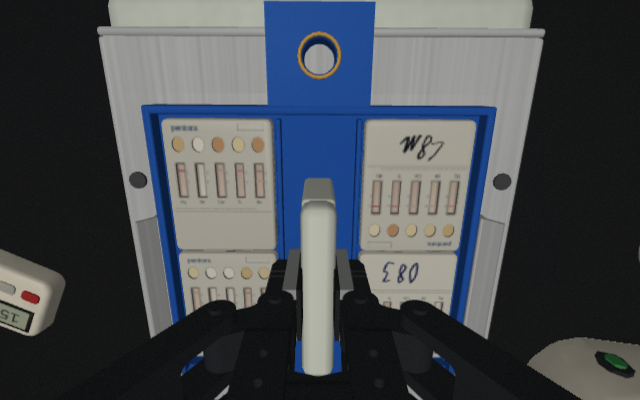

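Emit:
{"fn": "drive_tool", "kwargs": {"steps": [1,0.6,0.02,0,0,0,0,1,0.6,0.02,0,0,0,0,1,0.6,0.02,0,0,0.1,0,1,0.6,0.02,0,0,0.1,0,1,0.5,0,0,0,0,0,1,0.5,0,0,0,0,0,1,0,0,0,0,0,0,1,0,0,0,0,0,0]}}

```text
time_s: 13.85
tcp_pos: [0.6114, 0.0159, 0.111]
tcp_rot: [-0.704, 0.706, 0.039, -0.067]
wrist_force: [-1.6, -0.1, 4.0]
gripper_width: 0.0123
```

Run:
```python
from h import *
plan([.618,.018,.110],np.pi/2+.151,1)
s=read_state(); d=imaging.get_image("wrist"); cv2.imwrite("pics/w10.png",d["frame"]);print(s["wrist_force"],s["torque"])
```

```text
start [0.6114 0.0159 0.111 ] zyaw 1.7206 rot deg [-0.  -0.1 -2.3]
0.0 [0.69 0.07 0.11] [-0.  -0.1 -2.3]
[-1.6457147  -0.14335712  4.02090077] [-0.01490912 -0.02960111 -0.00453575]
```

View pics/w10.png

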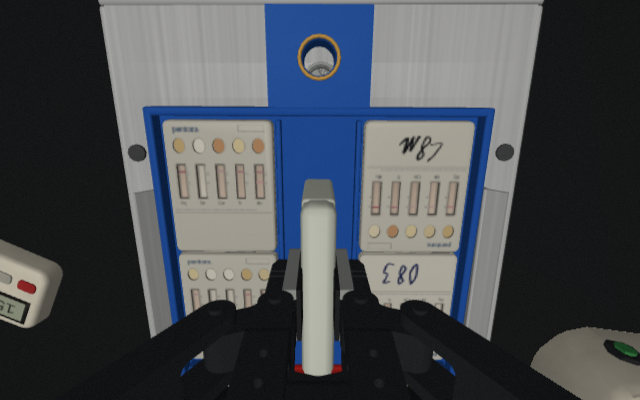

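Emit:
{"fn": "drive_tool", "kwargs": {"steps": [1,0.3,0.05,0,0,0,-1.2,1,0.7,0.05,0.1,0,0,-1.2,1,0.9,0.05,0,0,0,-0.6,1,1.0,0.05,0,0,0,-0.6,1,1.0,0.05,0,0,0,-0.6,1,1.0,0.05,0,0,0,-0.6,1,0.2,0,0,0,0,-0.3,1,0,0,0,0,0,0]}}

```text
time_s: 14.9
tcp_pos: [0.62, 0.0164, 0.1103]
tcp_rot: [-0.705, 0.705, 0.042, -0.062]
wrist_force: [2.7, -0.1, 1.3]
gripper_width: 0.0126
```

Run:
```python
from h import *
plan([.618,.018,.110],np.pi/2+.151,1)
s=read_state(); d=imaging.get_image("wrist"); cv2.imwrite("pics/w11.png",d["frame"]);print(s["wrist_force"],s["torque"])
```

```text
start [0.62   0.0164 0.1103] zyaw 1.7175 rot deg [-0.1 -0.2 -1.6]
0.0 [-0.18  0.03  0.19] [-0.1 -0.2 -1.6]
[ 2.69141411 -0.08260008  1.34437894] [ 0.06714909 -1.1151363   0.34633963]
```

View pics/w11.png

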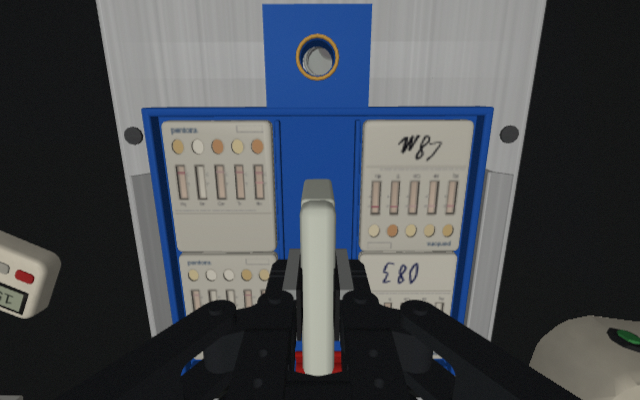

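Run:
```python
from h import *
d=imaging.get_image("wrist"); T=np.array(d["tool_from_camera"]);K=np.array(d["camera_matrix"])
def tl(u,v,y):
    r=T[:3,:3]@np.array([(u-K[0,2])/K[0,0],-(v-K[1,2])/K[1,1],-1.]); p=T[:3,3]; return p+r*(y-p[1])/r[1]
def px(X):
    q=np.linalg.inv(T)@np.append(X,1); return K[0,2]+K[0,0]*q[0]/-q[2],K[1,2]+K[1,1]*q[1]/q[2]
b=tl(317.5,57.5,.0082)
for dx in (0,.001,.002,.003,.004):
    print(dx,px(b+[dx,.02,0]))
f=d["frame"]; crop(f,280,20,360,100,8,"w11z.png")
dt=imaging.get_image("top"); crop(dt["frame"],265,120,385,245,5,"t11.png")
ds=imaging.get_image("scene"); crop(ds["frame"],260,130,400,260,5,"s11.png")
```

```text
0 (np.float64(317.5245887055367), np.float64(61.493221775927566))
0.001 (np.float64(317.52685012484557), np.float64(63.79524259434598))
0.002 (np.float64(317.529102818382), np.float64(66.08838097789314))
0.003 (np.float64(317.5313468365519), np.float64(68.37268823739575))
0.004 (np.float64(317.53358222937356), np.float64(70.64821528923298))
```

View pics/w11z.png

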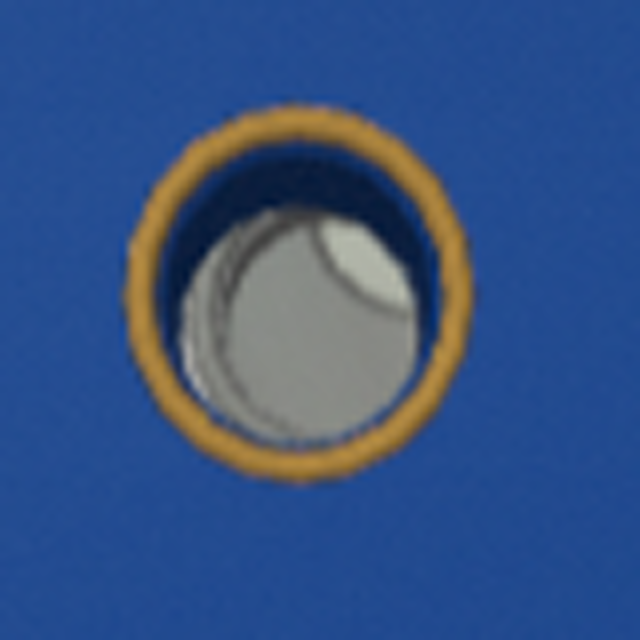

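View pics/s11.png

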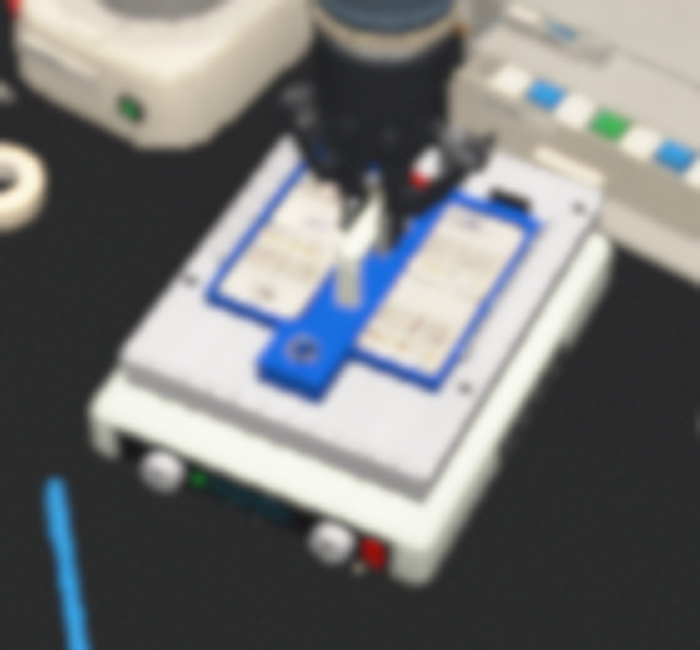

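View pics/t11.png

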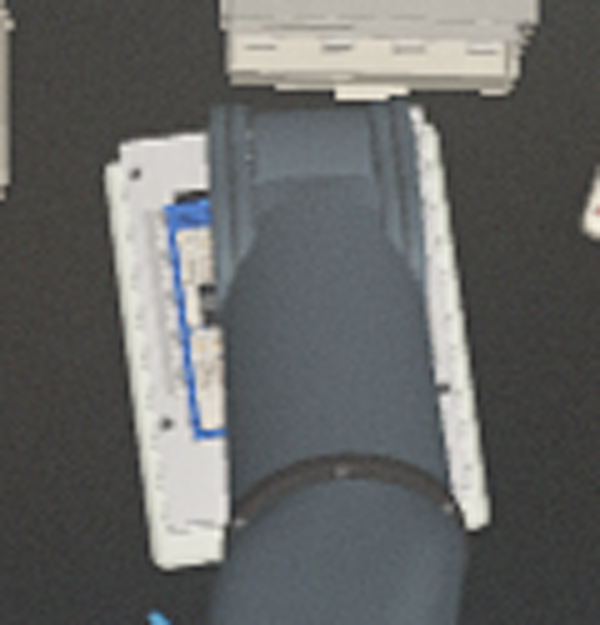

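Emit:
{"fn": "drive_tool", "kwargs": {"steps": [1,0,0,0,0,0,-0.8,1,0.5,0.05,0.1,0,0,-0.8,1,1.0,0.05,0.1,0,0,-0.6,1,1.2,0.05,0,0,0,-0.6,1,1.2,0.05,0,0,0,-0.6,1,1.2,0.05,0,0,0,-0.6,1,1.2,0.05,0,0,0,-0.6,1,1.2,0.05,0,0,0,-0.6]}}

```text
time_s: 16.1
tcp_pos: [0.6231, 0.0166, 0.1088]
tcp_rot: [0.705, -0.705, -0.022, 0.076]
wrist_force: [-44.1, -2.9, 43.6]
gripper_width: 0.0127
```

Run:
```python
from h import *
plan([.618,.018,.110],np.pi/2+.151,1)
s=read_state(); d=imaging.get_image("wrist"); cv2.imwrite("pics/w12.png",d["frame"]);print(s["wrist_force"],s["torque"])
f=d["frame"]; crop(f,280,20,360,100,8,"w12z.png")
```

```text
start [0.6231 0.0166 0.1088] zyaw 1.7098 rot deg [-0.4 -0.7 -4.4]
0.0 [-0.49 -0.08  0.21] [-0.4 -0.7 -4.4]
[-44.12206282  -2.94338012  43.57325134] [-0.72624837  9.49148426  0.53236508]
```

View pics/w12z.png

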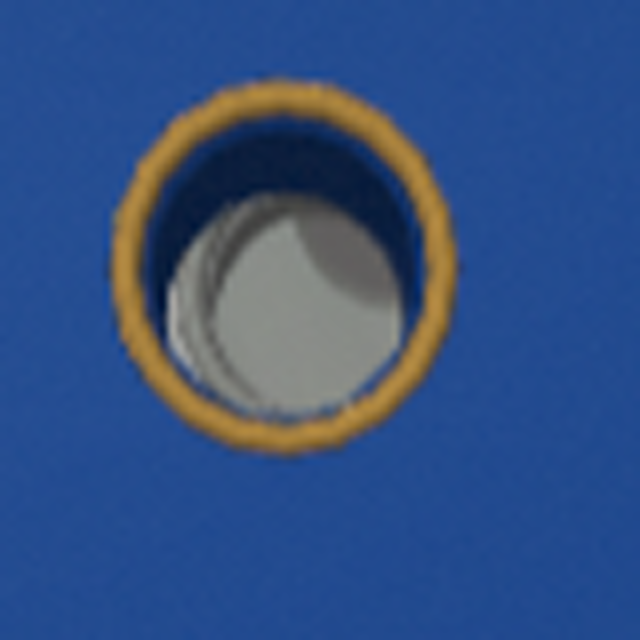

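View pics/w12.png

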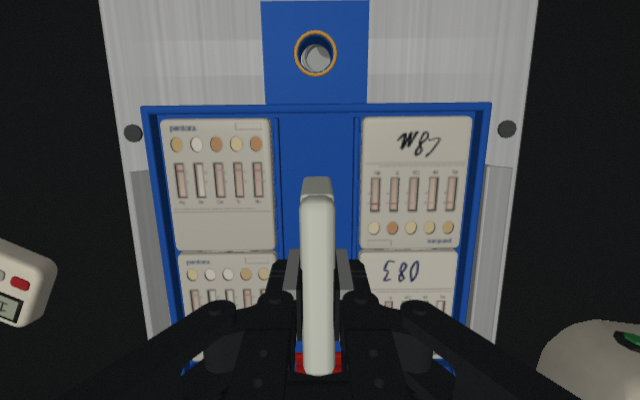

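Emit:
{"fn": "drive_tool", "kwargs": {"steps": [1,0,0,0,0,0,0,1,0,0,0,0,0,0,0.6,0,0,0,0,0,0,0.3,0,0,0,0,0,0,0.3,0,0,0,0,0,0,0.3,0,-0.3,0,0,0,-1.0,0.3,0,-1.0,0,0,0,-1.0,0.3,0,-2.0,0,0,0,0]}}

```text
time_s: 17.15
tcp_pos: [0.6234, 0.0165, 0.1411]
tcp_rot: [0.706, -0.704, -0.033, 0.065]
wrist_force: [-0.4, -0.4, 0.2]
gripper_width: 0.0602
```

Run:
```python
from h import *
plan([.58,.018,.20],np.pi/2+.151,4)
s=read_state(); d=imaging.get_image("wrist"); cv2.imwrite("pics/w13.png",d["frame"]);print(s["wrist_force"],s["torque"],s["gripper_width"])
```

```text
start [0.6234 0.0165 0.1411] zyaw 1.7089 rot deg [-0.4 -0.7 -2.5]
0.0 [-1.13 -1.42  0.2 ] [-0.1 -0.2 -0.6]
0.0 [-1.12 -1.43  0.2 ] [-0.1 -0.2 -0.6]
0.0 [-1.1  -1.45  0.2 ] [-0.1 -0.2 -0.6]
0.0 [-1.08 -1.46  0.2 ] [-0.1 -0.2 -0.6]
[-0.39116322 -0.4131349   0.21784648] [ 0.04924332 -0.05869018  0.02829263] 0.060237642392616426
```

View pics/w13.png

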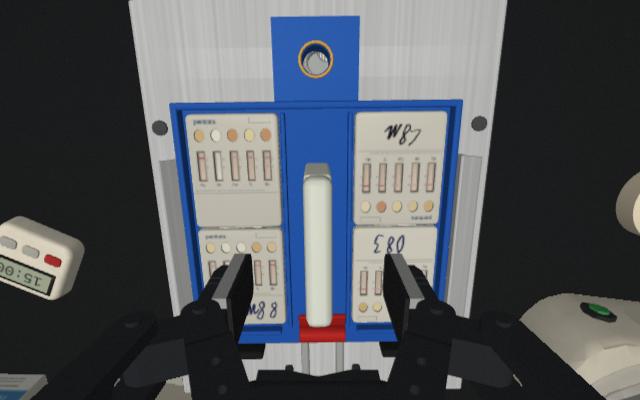

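Emit:
{"fn": "drive_tool", "kwargs": {"steps": [0.3,-0.6,-0.8,0,0,0,-1.0,0.3,-0.8,-0.6,0,0,-0.4,-1.0,0.3,-0.6,0,0,0,0,-0.5,0.3,0,0,0,0,0,0,0.3,0,0,0,0,0,0,0.3,0,0,0,0,0,0,0.3,0,0,0,0,0,0,0.3,0,0,0,0,0,0]}}

```text
time_s: 18.2
tcp_pos: [0.6039, 0.0135, 0.1596]
tcp_rot: [0.708, -0.703, -0.054, 0.049]
wrist_force: [-0.9, -0.3, -1.0]
gripper_width: 0.0596
```

Run:
```python
from h import *
import pickle
s=read_state(); d=imaging.get_image("wrist"); c=cam(d,s); pickle.dump((s,c),open("w14.pkl","wb")); cv2.imwrite("pics/w14.png",d["frame"]);print(s["tcp_pos"],s["wrist_force"],s["gripper_width"])
h=w2px(c,[.530,.004,.102]); print(h); x,y=h.astype(int)
crop(d["frame"],x-40,max(y-40,0),x+40,max(y-40,0)+80,8,"w14z.png"); print(x-40,max(y-40,0))
```

```text
[0.6039131  0.01345538 0.15956191] [-0.94948293 -0.34999538 -1.0017243 ] 0.059572846108282236
[319.31981675  98.2943955 ]
279 58
```

View pics/w14z.png

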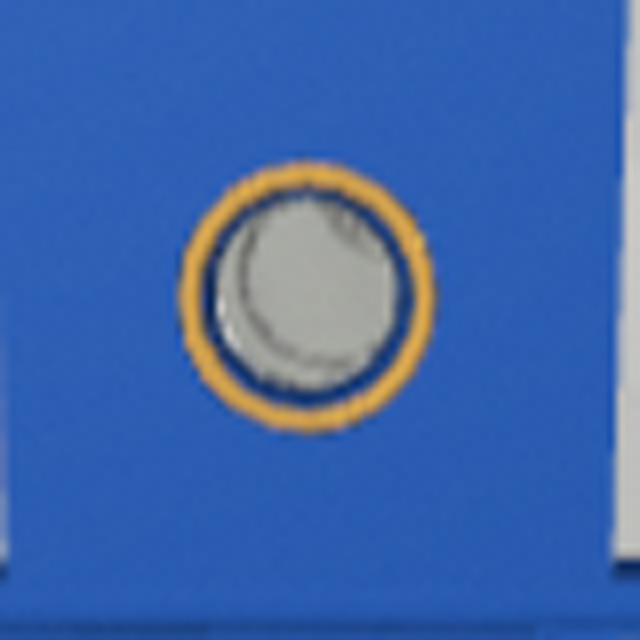

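View pics/w14.png

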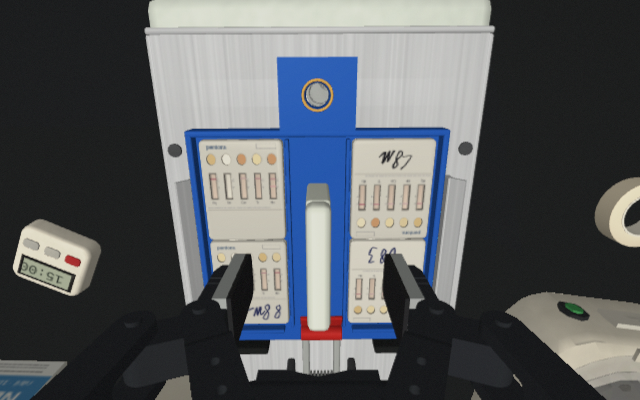

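Run:
```python
from h import *
import pickle
s,c=pickle.load(open("w14.pkl","rb"))
h=px2w(c,317.4,95.1,.102); print("bush",h)
z=lambda x,y:(279+x/8,58+y/8)
print("plate hole top",px2w(c,*z(307,292),.082)); print("rim bottom",px2w(c,*z(326,284),.072)); S=px2w(c,*z(410,170),.070);print("socket",S)
A=rq(s["tcp_rot"]).as_matrix(); print(A.round(3))
f=cv2.imread("pics/w14.png")
crop(f,299,76,336,113,20,"w14zz.png")
s1,c1=pickle.load(open("w1.pkl","rb")); print("w1 hole",px2w(c1,326,159,.082))
# plan to pin
plan([.433,.300,.20],1.55,8)
```

```text
bush [0.52845411 0.00268265 0.102     ]
plate hole top [0.52847189 0.00278178 0.082     ]
rim bottom [0.52780867 0.00428954 0.072     ]
socket [0.51821483 0.00972356 0.07      ]
[[ 0.989  0.007 -0.145]
 [ 0.145  0.007  0.989]
 [ 0.008 -1.     0.006]]
w1 hole [0.52633573 0.00510687 0.082     ]
start [0.6039 0.0135 0.1596] zyaw 1.7162 rot deg [-0.4  9.5  0.4]
0.0 [-1.59 -0.49  3.86] [-0.1  1.2  0.1]
0.0 [-1.67 -0.49  3.82] [-0.1  1.2  0.1]
0.0 [-1.75 -0.5   3.79] [-0.1  1.2  0.1]
0.0 [-1.83 -0.5   3.75] [-0.1  1.2  0.1]
0.0 [-1.91 -0.5   3.71] [-0.1  1.2  0.1]
0.0 [-1.98 -0.5   3.67] [-0.1  1.2  0.1]
0.0 [-2.06 -0.5   3.63] [-0.1  1.2  0.1]
0.0 [-2.14 -0.5   3.58] [-0.1  1.2  0.1]
```

View pics/w14zz.png

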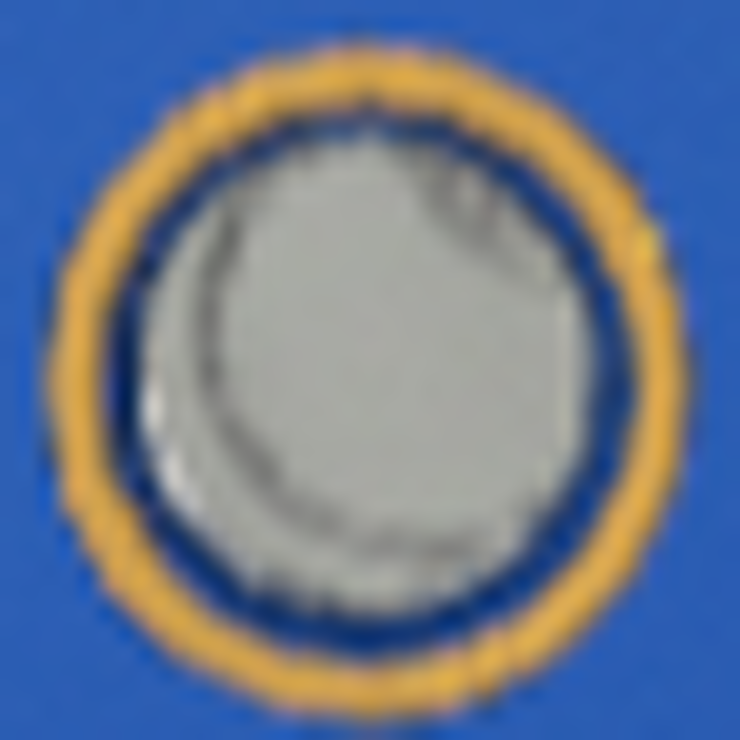

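Emit:
{"fn": "drive_tool", "kwargs": {"steps": [0.3,-1.6,-1.0,3.8,0,0.6,0.2,0.3,-1.7,-1.0,4.0,0,0.6,0.2,0.3,-1.8,0,4.0,0,0.6,0,0.3,-1.8,0,4.0,0,0.6,0,0.3,-1.8,0,4.0,0,0.6,0,0.3,-1.8,0,4.0,0,0.6,0,0.3,-1.8,0,3.0,0,0.6,0,0.3,-1.0,0,1.0,0,0,0]}}

```text
time_s: 19.25
tcp_pos: [0.4379, 0.2822, 0.1814]
tcp_rot: [0.709, -0.704, -0.024, 0.023]
wrist_force: [-0.1, -0.1, 0.0]
gripper_width: 0.0598
```

Run:
```python
from h import *
import pickle
plan([.433,.300,.15],1.65,3)
s=read_state(); d=imaging.get_image("wrist"); c=cam(d,s); pickle.dump((s,c),open("w15.pkl","wb")); cv2.imwrite("pics/w15.png",d["frame"])
print(w2px(c,[.4331,.2997,.092]))
```

```text
start [0.4379 0.2822 0.1814] zyaw 1.6373 rot deg [-0.4 -0.7  0.1]
0.0 [-0.12  1.05  0.6 ] [-0.1 -0.2  0. ]
0.0 [-0.12  1.05  0.6 ] [-0.1 -0.2  0. ]
0.0 [-0.12  1.05  0.6 ] [-0.1 -0.2  0. ]
[341.68052971 200.64359751]
```

View pics/w15.png

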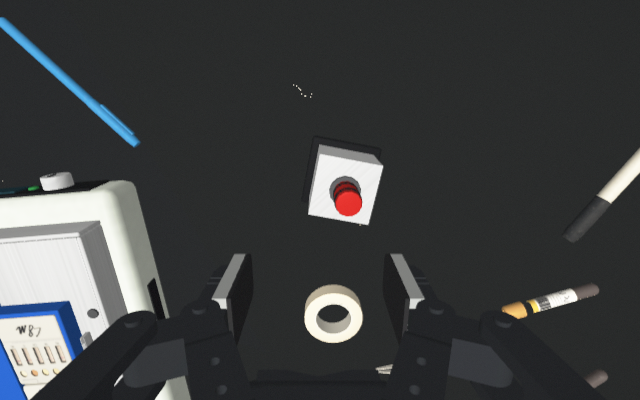

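Run:
```python
from h import *
import pickle
s,c=pickle.load(open("w15.pkl","rb"))
print(px2w(c,348,202,.092), px2w(c,345,187,.056))
f=cv2.imread("pics/w15.png"); crop(f,295,125,395,235,6,"w15z.png")
t=imaging.get_image("top");ct=cam(t); print(px2w(ct,210+133/5,170+334/5,.092)); crop(t["frame"],215,215,265,260,12,"t15.png")
```

```text
[0.43383499 0.30433163 0.092     ] [0.43274841 0.30507995 0.056     ]
[0.43306071 0.29974972 0.092     ]
```

View pics/w15z.png

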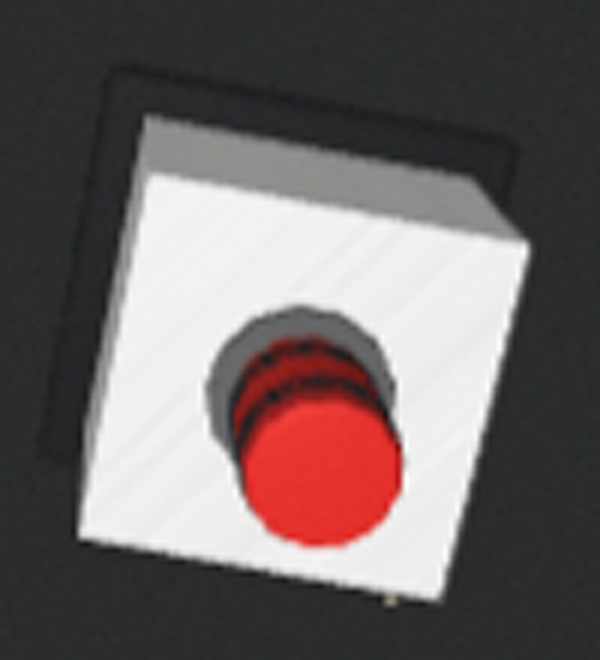

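View pics/t15.png

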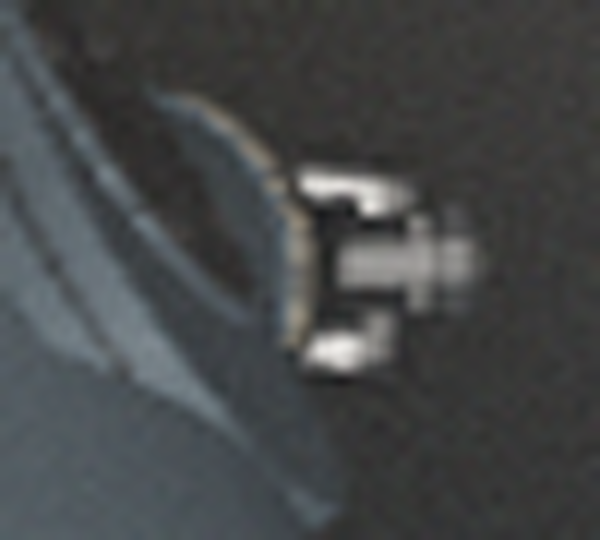

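Emit:
{"fn": "drive_tool", "kwargs": {"steps": [0.3,-0.2,1.5,0.7,-0.2,0,0,0.3,-0.2,1.5,0.8,-0.2,0,0,0.3,0,1.5,0.6,0,0,0,0.3,0,1.0,0,0,0,0,0.3,0,0,0,0,0,0,0.3,0,0,0,0,0,0,0.3,0,0,0,0,0,0,0.3,0,0,0,0,0,0]}}

```text
time_s: 20.35
tcp_pos: [0.4357, 0.2988, 0.1219]
tcp_rot: [-0.706, 0.708, 0.022, -0.02]
wrist_force: [-0.2, -0.8, -0.1]
gripper_width: 0.0597
```

Run:
```python
from h import *
import pickle
plan([.434,.3035,.065],1.65,3)
s=read_state(); d=imaging.get_image("wrist"); c=cam(d,s); pickle.dump((s,c),open("w16.pkl","wb")); cv2.imwrite("pics/w16.png",d["frame"])
print(w2px(c,[.434,.3035,.092]))
```

```text
start [0.4357 0.2988 0.1219] zyaw 1.6304 rot deg [ 0.2 -1.1  0.1]
0.0 [-0.05  1.9   0.17] [ 0.1 -0.4  0. ]
0.0 [-0.05  1.9   0.17] [ 0.1 -0.4  0. ]
0.0 [-0.05  1.9   0.16] [ 0.1 -0.4  0. ]
[326.65721407 237.8181263 ]
```

View pics/w16.png

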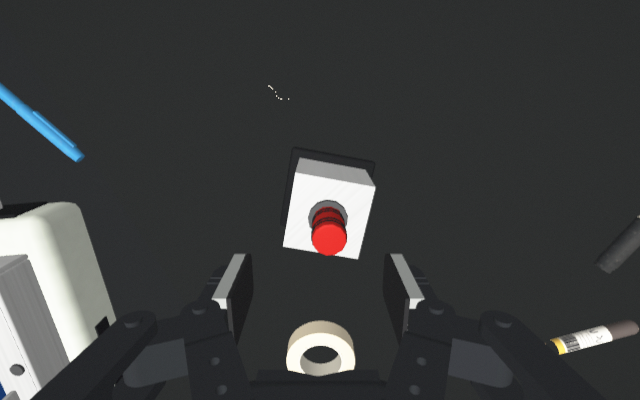

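Emit:
{"fn": "drive_tool", "kwargs": {"steps": [0.3,-0.1,0.5,0.35,0.2,0,0,0.3,0,0.8,0.2,0,0,0,0.3,0,0.8,0,0,0,0,0.3,0,0.5,0,0,0,0,0.3,0,0,0,0,0,0,0.3,0,0,0,0,0,0,0.3,0,0,0,0,0,0,0.3,0,0,0,0,0,0]}}

```text
time_s: 21.4
tcp_pos: [0.4344, 0.3047, 0.0942]
tcp_rot: [0.707, -0.707, -0.022, 0.02]
wrist_force: [-0.1, -0.1, -0.4]
gripper_width: 0.0596
```

Run:
```python
from h import *
plan([.434,.3045,.065],1.65,3)
s=read_state(); d=imaging.get_image("wrist"); c=cam(d,s); cv2.imwrite("pics/w17.png",d["frame"])
print(w2px(c,[.434,.3045,.092]))
```

```text
start [0.4344 0.3047 0.0942] zyaw 1.6305 rot deg [-0.  -1.1  0.1]
0.0 [-0.01  0.97 -0.01] [-0.  -0.4  0. ]
0.0 [-0.01  0.97 -0.01] [-0.  -0.4  0. ]
0.0 [-0.01  0.97 -0.01] [-0.  -0.4  0. ]
[317.41467522 263.93995028]
```

View pics/w17.png

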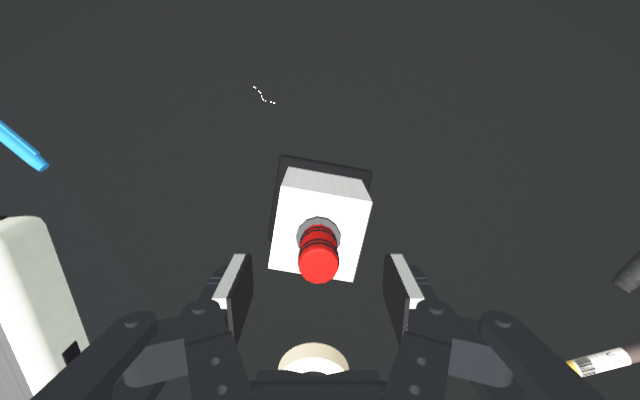

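Emit:
{"fn": "drive_tool", "kwargs": {"steps": [0.3,0,0.8,0,0,0,0,0.3,0,0.9,0,0,0,0,0.3,0,0.8,0,0,0,0,0.3,0,0.3,0,0,0,0,0.5,0,0,0,0,0,0,1,0,0,0,0,0,0,1,0,0,0,0,0,0,1,0,0,0,0,0,0], "grip_force": 70}}

```text
time_s: 22.45
tcp_pos: [0.4345, 0.3047, 0.0643]
tcp_rot: [0.707, -0.707, -0.022, 0.02]
wrist_force: [-0.8, 0.3, -1.4]
gripper_width: 0.0179
```

Run:
```python
from h import *
plan([.434,.3045,.065],1.65,3)
s=read_state(); d=imaging.get_image("wrist"); c=cam(d,s); cv2.imwrite("pics/w18.png",d["frame"]); print(s["wrist_force"],s["gripper_width"])
```

```text
start [0.4345 0.3047 0.0643] zyaw 1.6305 rot deg [-0.  -1.1  0.1]
0.0 [-0.02 -0.02 -0.01] [-0.  -0.4  0. ]
0.0 [-0.02 -0.02 -0.01] [-0.  -0.4  0. ]
0.0 [-0.02 -0.02 -0.01] [-0.  -0.4  0. ]
[-0.83116297  0.31469707 -1.44993474] 0.017863668092633716
```

View pics/w18.png

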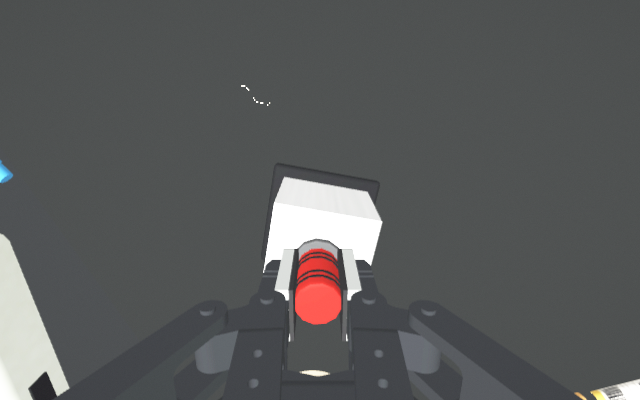

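Emit:
{"fn": "drive_tool", "kwargs": {"steps": [1,0,-0.7,0,0,0,0,1,0,-1.5,0,0,0,0,1,0,-2.0,0,0,0,0,1,0,-2.0,0,0,0,0,1,0,-2.0,0,0,0,0,1,0,-2.0,0,0,0,0,1,0,-1.5,0,0,0,0,1,0,-0.5,0,0,0,0]}}

```text
time_s: 23.5
tcp_pos: [0.4343, 0.3046, 0.1971]
tcp_rot: [0.708, -0.706, -0.023, 0.019]
wrist_force: [0.7, 0.7, -0.1]
gripper_width: 0.0178
```

Run:
```python
from h import *
s=read_state(); print(s["wrist_force"],s["gripper_width"],s["tcp_pos"])
d=imaging.get_image("wrist"); cv2.imwrite("pics/w19.png",d["frame"])
t=imaging.get_image("top");ct=cam(t); cv2.imwrite("pics/top19.png",t["frame"]); crop(t["frame"],265,120,385,245,5,"t19.png")
plan([.528,.0035,.19],1.65,7)
```

```text
[ 0.65970085  0.6749944  -0.10131286] 0.017848945131660368 [0.43434028 0.30458551 0.19705843]
start [0.4342 0.3045 0.1963] zyaw 1.6302 rot deg [-0.2 -1.1  0.3]
0.0 [ 1.08  0.08 -4.37] [-0.  -0.2  0. ]
0.0 [ 1.07  0.08 -4.38] [-0.  -0.2  0. ]
0.0 [ 1.06  0.08 -4.38] [-0.  -0.2  0. ]
0.0 [ 1.04  0.09 -4.38] [-0.  -0.2  0. ]
0.0 [ 1.03  0.09 -4.38] [-0.  -0.2  0. ]
0.0 [ 1.02  0.09 -4.39] [-0.  -0.2  0. ]
0.0 [ 1.01  0.09 -4.39] [-0.  -0.2  0. ]
```

View pics/t19.png

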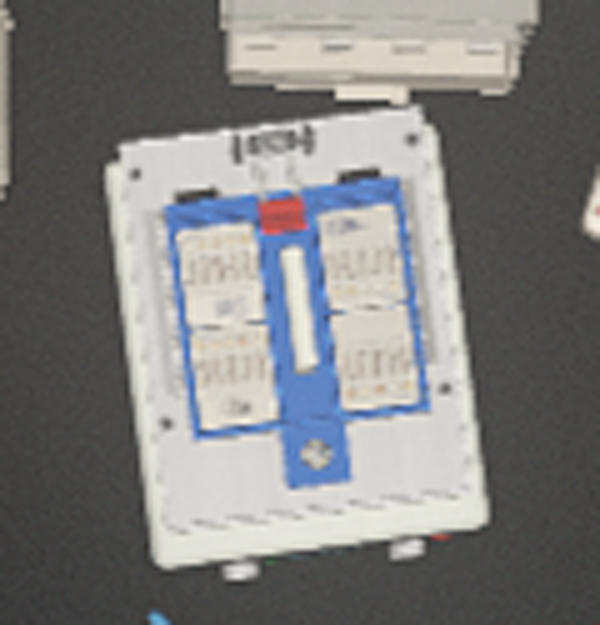

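View pics/w19.png

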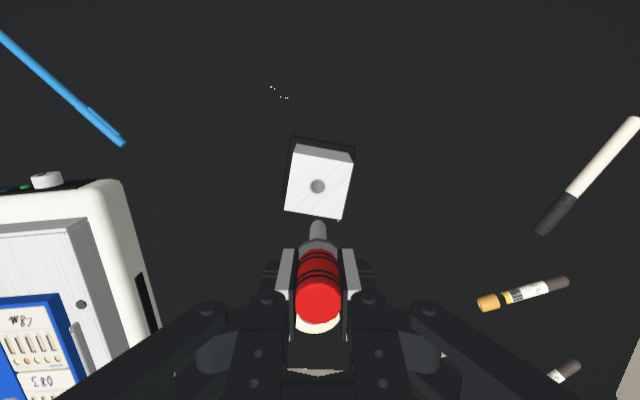

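Run:
```python
from h import *
t=imaging.get_image("top");ct=cam(t)
print("bush",px2w(ct,265+317/5,120+455/5,.102))
# ECC shift of platform screws between top0 and top19: template match
a=cv2.imread("pics/top0.png");b=cv2.imread("pics/top19.png")
def tm(x,y,r=5,s=5):
    T=cv2.resize(a[y-r:y+r+1,x-r:x+r+1],None,fx=8,fy=8,interpolation=cv2.INTER_CUBIC);B=cv2.resize(b[y-r-s:y+r+s+1,x-r-s:x+r+s+1],None,fx=8,fy=8,interpolation=cv2.INTER_CUBIC)
    m=cv2.matchTemplate(B,T,cv2.TM_CCOEFF_NORMED);_,v,_,l=cv2.minMaxLoc(m); return (l[0]/8-s,l[1]/8-s,round(v,3))
for p in [(291,155),(347,148),(354,198),(298,205),(302,159),(316,145),(337,155)]: print(p,tm(*p))
w=lambda u,v: px2w(ct,u,v,.082)
print("px->m",(w(321,200)-w(320,200)).round(5),(w(320,201)-w(320,200)).round(5))
```

```text
bush [ 0.52482324 -0.0008299   0.102     ]
(291, 155) (0.125, 0.0, 0.977)
(347, 148) (0.0, 0.0, 0.98)
(354, 198) (0.5, 0.125, 0.784)
(298, 205) (-0.25, 0.0, 0.684)
(302, 159) (0.375, 0.125, 0.63)
(316, 145) (0.25, 0.0, 0.978)
(337, 155) (0.125, 0.25, 0.609)
px->m [ 8.00e-05 -3.35e-03  0.00e+00] [-3.35e-03 -8.00e-05  0.00e+00]
```

Emit:
{"fn": "drive_tool", "kwargs": {"steps": [1,0.9,0,-3.8,0,-0.6,0.2,1,1.0,0,-4.6,0,-0.7,0.1,1,0.9,0,-4.6,0,-0.7,0,1,0.8,0,-4.6,0,-0.7,0,1,0.8,0,-4.6,0,-0.7,0,1,0.7,0,-4.4,0,-0.7,0,1,0.6,0,-2.6,0,-0.7,0,1,0,0,0,0,0,0]}}

```text
time_s: 24.65
tcp_pos: [0.5179, 0.0103, 0.1888]
tcp_rot: [-0.705, 0.705, 0.049, -0.056]
wrist_force: [-0.5, 0.6, -1.0]
gripper_width: 0.0177
```

Run:
```python
from h import *
plan([.5275,.003,.172],np.pi/2+.149,2)
s=read_state(); d=imaging.get_image("wrist"); cv2.imwrite("pics/w20.png",d["frame"]); print(s["wrist_force"],s["gripper_width"])
```

```text
start [0.5179 0.0103 0.1888] zyaw 1.7195 rot deg [-0.  -0.  -0.6]
0.0 [ 0.43  0.84 -0.43] [-0.  -0.  -0.3]
0.0 [ 0.43  0.84 -0.43] [-0.  -0.  -0.3]
[-0.51999109  0.58518394 -0.99398705] 0.017746845367453103
```

View pics/w20.png

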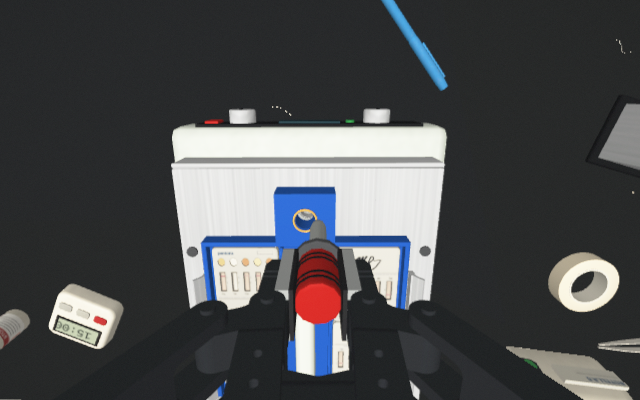

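Run:
```python
from h import *
s=read_state(); d=imaging.get_image("wrist"); c=cam(d,s)
print("bush",px2w(c,306,221,.102)); A=rq(s["tcp_rot"]).as_matrix(); tip=s["tcp_pos"]+A@[0,.0583,0]; print("tip pred",tip,w2px(c,tip))
crop(d["frame"],280,170,360,250,8,"w20z.png")
```

```text
bush [0.52843653 0.00484652 0.102     ]
tip pred [0.51682528 0.01161736 0.13048581] [317.68024013 221.49042806]
```

View pics/w20z.png

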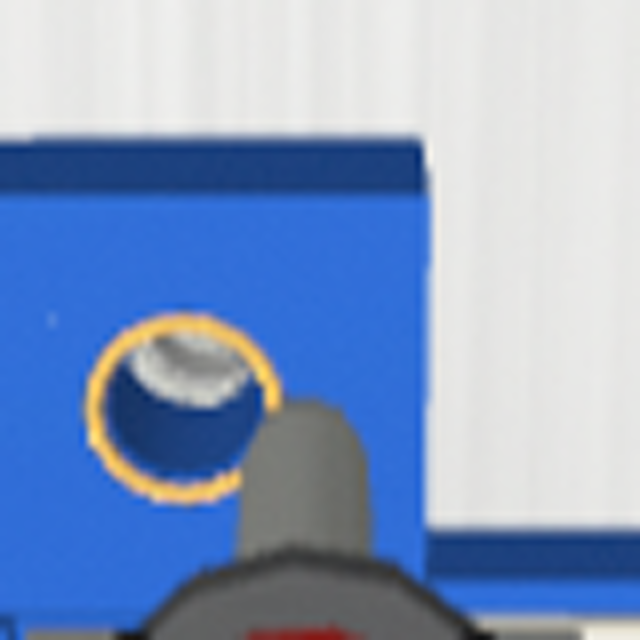

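Emit:
{"fn": "drive_tool", "kwargs": {"steps": [1,0.4,0.3,-0.4,0,0,-0.3,1,0.3,0.6,-0.4,0,0,-0.3,1,0.2,0.6,-0.1,0,0,0,1,0,0,0,0,0,0,1,0,0,0,0,0,0,1,0,0,0,0,0,0,1,0,0,0,0,0,0,1,0,0,0,0,0,0]}}

```text
time_s: 25.75
tcp_pos: [0.5274, 0.0085, 0.1724]
tcp_rot: [0.706, -0.704, -0.055, 0.056]
wrist_force: [-0.2, 0.3, -0.2]
gripper_width: 0.0181
```

Run:
```python
from h import *
plan([.528,.0028,.150],np.pi/2+.149,2)
s=read_state(); d=imaging.get_image("wrist"); c=cam(d,s); cv2.imwrite("pics/w21.png",d["frame"]); print(s["wrist_force"],s["gripper_width"])
A=rq(s["tcp_rot"]).as_matrix(); tip=s["tcp_pos"]+A@[0,.0583,0]; print("tip pred",tip,w2px(c,tip), "bush exp",w2px(c,[.5284,.0024,.102]))
crop(d["frame"],270,180,370,280,6,"w21z.png")
```

```text
start [0.5274 0.0085 0.1724] zyaw 1.7277 rot deg [-0.2  0.5 -0. ]
0.0 [-0.02  1.12 -0.29] [-0.1  0.2 -0. ]
0.0 [-0.01  1.12 -0.29] [-0.1  0.2 -0. ]
[-0.18281896  0.31211551 -0.24624055] 0.01811941698708968
tip pred [0.52737965 0.00867279 0.11411007] [317.67899248 221.48974786] bush exp [308.12041462 214.90387382]
```

View pics/w21z.png

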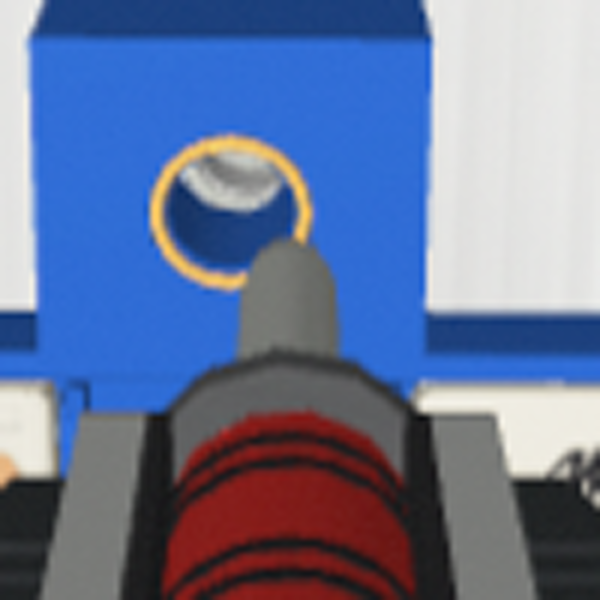

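Emit:
{"fn": "drive_tool", "kwargs": {"steps": [1,0,0,-0.35,0,0.2,0,1,0,0,-0.25,0,0.2,0,1,0,0.3,0,0,0,0,1,0,0.3,0,0,0,0,1,0,0,0,0,0,0,1,0,0,0,0,0,0,1,0,0,0,0,0,0,1,0,0,0,0,0,0]}}

```text
time_s: 26.8
tcp_pos: [0.5284, 0.0021, 0.1659]
tcp_rot: [0.706, -0.704, -0.053, 0.053]
wrist_force: [-0.5, 0.2, -0.8]
gripper_width: 0.0179
```

```bash
cat > look.py <<'E'
from h import *
import sys
n=sys.argv[1]
plan([.5285,.0024,.150],np.pi/2+.149,1)
s=read_state(); d=imaging.get_image("wrist"); c=cam(d,s); cv2.imwrite(f"pics/{n}.png",d["frame"]); print(s["time_s"],s["wrist_force"],s["torque"],s["gripper_width"])
A=rq(s["tcp_rot"]).as_matrix(); tip=s["tcp_pos"]+A@[0,.0583,0]; print("tip pred",tip.round(4),w2px(c,tip), "bush exp",w2px(c,[.5285,.0024,.102]))
crop(d["frame"],270,180,370,280,6,f"{n}z.png")
E
python3 look.py w22
```

```text
start [0.5284 0.0021 0.1659] zyaw 1.7201 rot deg [-0.2  0.  -0. ]
0.0 [0.01 1.59 0.02] [-0.2  0.  -0. ]
26.8 [-0.47468594  0.21618407 -0.8132106 ] [-0.03177565 -0.01797121  0.03158845] 0.01792782907616467
tip pred [0.5284 0.0023 0.1076] [317.68402244 221.49002791] bush exp [317.7714681  218.54810673]
```

View pics/w22z.png

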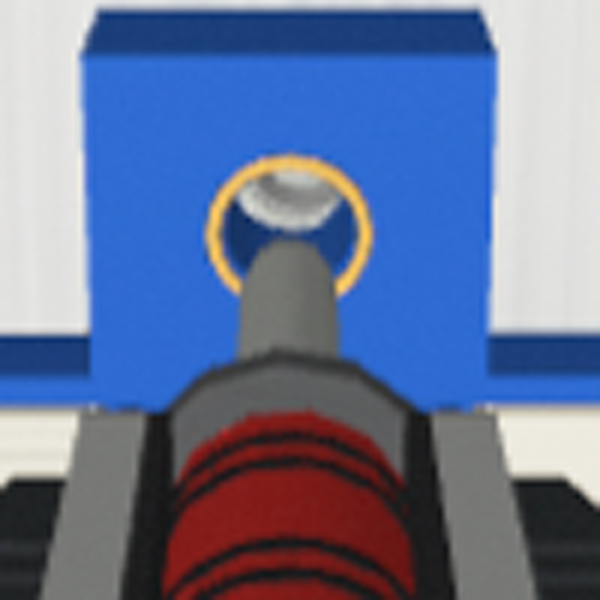

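Emit:
{"fn": "drive_tool", "kwargs": {"steps": [1,0,0.4,0,0,0,0,1,0,0.5,0,0,0,0,1,0,0.5,0,0,0,0,1,0,0.5,0,0,0,0,1,0,0.5,0,0,0,0,1,0,0.3,0,0,0,0,1,0,0,0,0,0,0,1,0,0,0,0,0,0]}}

```text
time_s: 27.85
tcp_pos: [0.5282, 0.0022, 0.1366]
tcp_rot: [0.706, -0.704, -0.052, 0.053]
wrist_force: [-0.4, 0.7, -0.8]
gripper_width: 0.0181
```

```bash
python3 look.py w23
```

```text
start [0.5282 0.0022 0.1366] zyaw 1.7202 rot deg [-0.2  0.  -0.1]
0.0 [ 0.03 -1.34  0.02] [-0.2  0.  -0.1]
27.85 [-0.37459847  0.7037745  -0.76595824] [-0.01613257  0.014876   -0.0079863 ] 0.018055370905022548
tip pred [0.5281 0.0024 0.0783] [317.68381665 221.4899552 ] bush exp [317.69899612 237.39387046]
```

View pics/w23z.png

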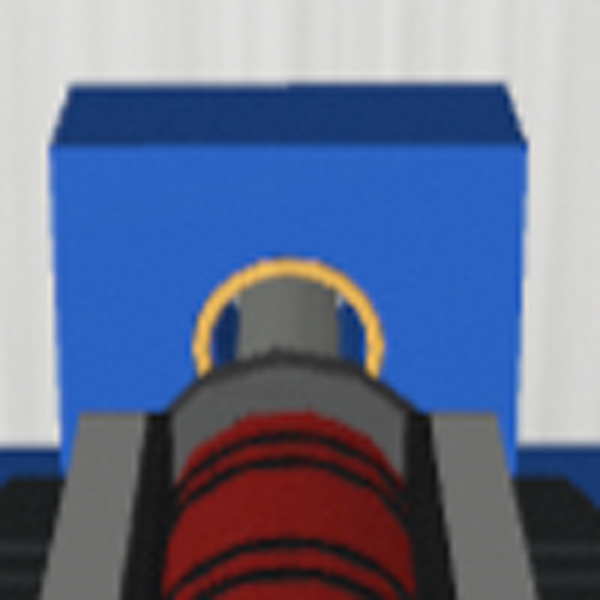

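Emit:
{"fn": "drive_tool", "kwargs": {"steps": [1,0,0.25,0,0,0,0,1,0,0.3,0,0,0,0,1,0,0.2,0,0,0,0,1,0,0.15,0,0,0,0,1,0,0.1,0,0,0,0,1,0,0.1,0,0,0,0,1,0,0.1,0,0,0,0,1,0,0.1,0,0,0,0]}}

```text
time_s: 28.9
tcp_pos: [0.5285, 0.0029, 0.1274]
tcp_rot: [0.707, -0.704, -0.053, 0.052]
wrist_force: [-5.1, 1.2, 14.2]
gripper_width: 0.0181
```

```bash
python3 look.py w24
```

```text
start [0.5285 0.0029 0.1274] zyaw 1.7201 rot deg [-0.2  0.   0.1]
0.0 [ 0.   -2.26 -0.04] [-0.2  0.   0.1]
28.9 [-5.1338716   1.16064926 14.24506124] [2.25119894e-01 1.36715740e+00 6.66614823e-04] 0.01811872716562555
tip pred [0.5286 0.0031 0.0691] [317.68503724 221.48968951] bush exp [316.59572065 243.61513484]
```

Emit:
{"fn": "drive_tool", "kwargs": {"steps": [1,0,0,0,0,0,0,1,-0.03,0.02,0.2,0,0,0,1,-0.06,0.03,0.2,0,0,0,1,-0.1,0.03,0.2,0,0,0,1,-0.14,0.03,0.16,0,0,0,1,-0.17,0.03,0.12,0,0,0,1,0,0.03,0,0,0,0,1,0,0.03,0,0,0,0]}}

```text
time_s: 29.95
tcp_pos: [0.5256, 0.0078, 0.1276]
tcp_rot: [0.705, -0.705, -0.055, 0.048]
wrist_force: [0.0, -4.2, 8.8]
gripper_width: 0.0181
```

```bash
cat > st.py <<'E'
from h import *
s=read_state(); A=rq(s["tcp_rot"]).as_matrix(); tip=s["tcp_pos"]+A@[0,.0583,0]
B=np.array([[np.cos(.149),np.sin(.149)],[-np.sin(.149),np.cos(.149)]])
H=np.array([.5285,.0026])
print(s["time_s"],"tip",tip.round(4),"rel plat mm",(B@(tip[:2]-H)*1e3).round(1),"tcp rel",(B@(s["tcp_pos"][:2]-H)*1e3).round(1),"F plat",(B@s["wrist_force"][:2]).round(1),s["wrist_force"][2].round(1),"T",s["torque"].round(2),s["gripper_width"])
plan([.5285,.0024,.150],np.pi/2+.149,1)
E
python3 st.py
```

```text
29.95 tip [0.5263 0.0079 0.0693] rel plat mm [-1.4  5.6] tcp rel [-2.   5.6] F plat [-0.6 -4.2] 8.8 T [-1.09 -0.02 -0.01] 0.01810407556945852
start [0.5256 0.0078 0.1276] zyaw 1.717 rot deg [ 0.  -0.2  0.6]
0.0 [ 0.23 -2.23 -0.58] [ 0.  -0.2  0.6]
```

Emit:
{"fn": "drive_tool", "kwargs": {"steps": [1,-0.18,0.03,0.06,0,0,0.2,1,-0.2,0.03,0.04,0,0,0.2,1,-0.2,0.03,0.02,0,0,0.1,1,-0.2,0.03,0,0,0,0,1,-0.1,0.03,0,0,0,0,1,0,0.03,0,0,0,0,1,0,0.03,0,0,0,0,1,0,0.03,0,0,0,0]}}

```text
time_s: 30.95
tcp_pos: [0.5187, 0.0098, 0.1255]
tcp_rot: [0.706, -0.705, -0.054, 0.05]
wrist_force: [1.2, -0.8, 0.3]
gripper_width: 0.0182
```

```bash
python3 st.py; python3 look.py w25
```

```text
30.95 tip [0.519  0.0099 0.0672] rel plat mm [-8.3  8.6] tcp rel [-8.7  8.6] F plat [ 1.1 -0.9] 0.3 T [-0.36 -0.32 -0.03] 0.018157379764025636
start [0.5187 0.0098 0.1255] zyaw 1.7187 rot deg [-0.1 -0.1  0.4]
0.0 [ 0.88 -2.45 -0.87] [-0.1 -0.1  0.4]
start [0.5187 0.0098 0.1255] zyaw 1.7187 rot deg [-0.1 -0.1  0.4]
0.0 [ 0.88 -2.45 -0.87] [-0.1 -0.1  0.4]
30.95 [ 1.19543697 -0.76929893  0.27838759] [-0.35981194 -0.32448685 -0.02824899] 0.018157379764025636
tip pred [0.519  0.0099 0.0672] [317.68619912 221.49063244] bush exp [301.60840681 259.48016673]
```

View pics/w25.png

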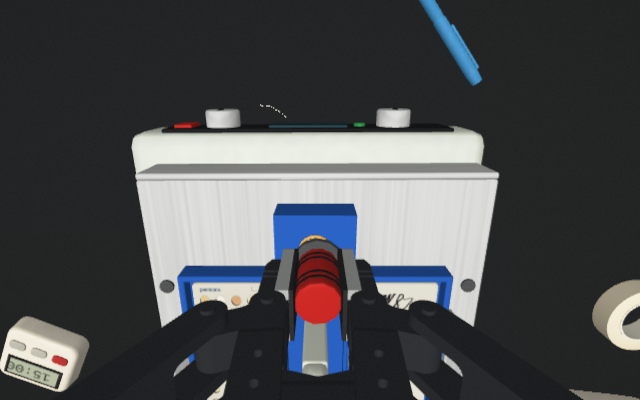

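Emit:
{"fn": "drive_tool", "kwargs": {"steps": [1,0,0.1,0,0,0,0.2,1,0,0.15,0,0,0,0.1,1,0,0.2,0,0,0,0,1,0,0.2,0,0,0,0,1,0,0.1,0,0,0,0,1,0,0.05,0,0,0,0,1,0,0.05,0,0,0,0,1,0,0.05,0,0,0,0]}}

```text
time_s: 32.0
tcp_pos: [0.5178, 0.0096, 0.1153]
tcp_rot: [0.705, -0.705, -0.052, 0.053]
wrist_force: [0.8, -1.9, 0.9]
gripper_width: 0.0179
```

```bash
python3 st.py
```

```text
32.0 tip [0.5177 0.0096 0.057 ] rel plat mm [-9.6  8.5] tcp rel [-9.6  8.5] F plat [ 0.5 -2. ] 0.9 T [-0.44 -0.26  0.01] 0.01787596922459446
start [0.5178 0.0096 0.1153] zyaw 1.7185 rot deg [-0.1 -0.1 -0.1]
0.0 [ 0.95 -3.47 -0.86] [-0.1 -0.1 -0.1]
```

Dropping in nicely (13 mm deep). Press home until the collar bears on the bush.

Emit:
{"fn": "drive_tool", "kwargs": {"steps": [1,0,0.15,0,0,0,0,1,0,0.15,0,0,0,0,1,0,0.1,0,0,0,0,1,0,0.1,0,0,0,0,1,0,0.1,0,0,0,0,1,0,0.1,0,0,0,0,1,0,0.1,0,0,0,0,1,0,0.1,0,0,0,0]}}

```text
time_s: 33.0
tcp_pos: [0.5181, 0.0096, 0.1095]
tcp_rot: [0.706, -0.705, -0.052, 0.052]
wrist_force: [-3.3, -1.5, 15.6]
gripper_width: 0.0179
```

```bash
python3 st.py; python3 look.py w26
```

```text
33.0 tip [0.5181 0.0097 0.0512] rel plat mm [-9.2  8.5] tcp rel [-9.3  8.4] F plat [-3.5 -1. ] 15.6 T [-0.36  0.77  0.03] 0.0179104241120026
start [0.5181 0.0096 0.1095] zyaw 1.718 rot deg [-0.1 -0.1  0.1]
0.0 [ 0.93 -4.05 -0.86] [-0.1 -0.1  0.1]
start [0.5181 0.0096 0.1095] zyaw 1.718 rot deg [-0.1 -0.1  0.1]
0.0 [ 0.93 -4.05 -0.86] [-0.1 -0.1  0.1]
33.0 [-3.34920706 -1.48156475 15.5717769 ] [-0.35859341  0.77022179  0.02660848] 0.0179104241120026
tip pred [0.5181 0.0097 0.0512] [317.68535355 221.49051634] bush exp [300.44941161 275.98539171]
```

View pics/w26z.png

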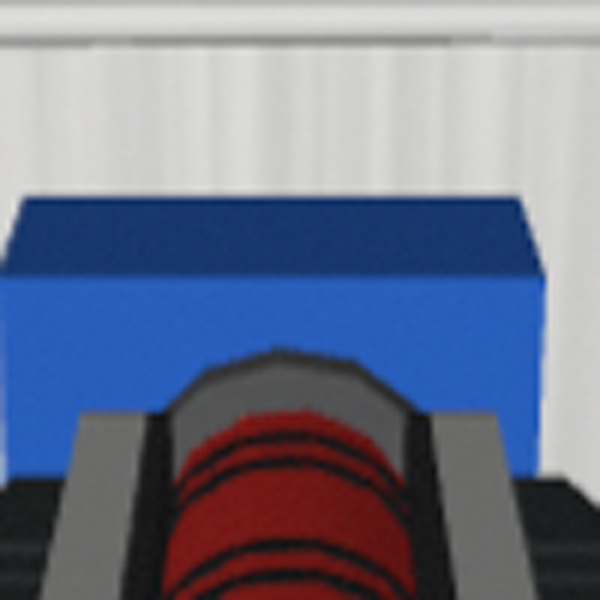

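Emit:
{"fn": "drive_tool", "kwargs": {"steps": [1,0,0,0,0,0,0,0.7,0,0,0,0,0,0,0.4,0,0,0,0,0,0,0.4,0,0,0,0,0,0,0.4,0,-0.8,0,0,0,0,0.4,0,-2.0,0,0,0,0,0.4,0,-2.5,0,0,0,0,0.4,0,-2.5,0,0,0,0]}}

```text
time_s: 34.05
tcp_pos: [0.5159, 0.0105, 0.189]
tcp_rot: [0.706, -0.704, -0.051, 0.054]
wrist_force: [0.3, -0.7, -0.5]
gripper_width: 0.0515
```

```bash
python3 look.py w27
python3 - <<'E'
from h import *
plan([.59,.03,.20],np.pi/2+.149,4)
E
```

```text
start [0.5159 0.0105 0.189 ] zyaw 1.7191 rot deg [-0.2 -0.  -0.3]
0.0 [ 1.15  3.89 -0.99] [-0.2 -0.  -0.3]
34.05 [ 0.27691624 -0.67483966 -0.47395949] [-0.03107572 -0.0864827  -0.02220263] 0.05145882364845735
tip pred [0.5156 0.0106 0.1307] [317.68350737 221.49013267] bush exp [303.80335661 222.02450217]
start [0.5175 0.0105 0.1921] zyaw 1.7189 rot deg [-0.2 -0.1 -0. ]
0.0 [ 1.87 -0.2   0.22] [-0. -0. -0.]
0.0 [ 1.87 -0.2   0.22] [-0. -0. -0.]
0.0 [ 1.87 -0.2   0.22] [-0. -0. -0.]
0.0 [ 1.87 -0.2   0.21] [-0. -0. -0.]
```

View pics/w27.png

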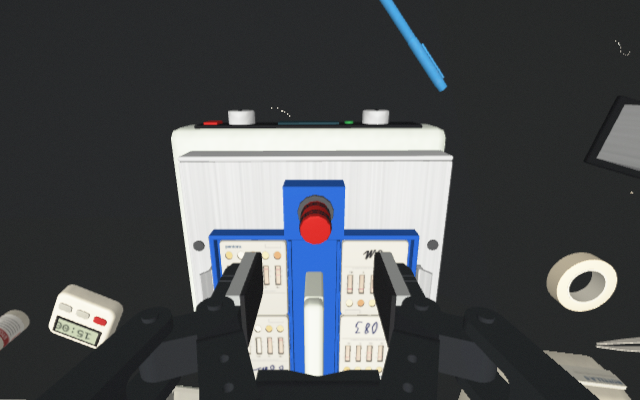

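Emit:
{"fn": "drive_tool", "kwargs": {"steps": [0.4,0,-2.0,0,0,0,0,0.4,1.5,-2.0,0,0,0,0,0.4,2.5,-1.0,0,0,0,0,0.4,2.5,0,0,0,0,0,0.4,2.0,0,0,0,0,0,0.4,0,0,0,0,0,0,0.4,0,0,0,0,0,0,0.4,0,0,0,0,0,0]}}

```text
time_s: 35.1
tcp_pos: [0.6022, 0.023, 0.2479]
tcp_rot: [0.706, -0.704, -0.053, 0.051]
wrist_force: [0.4, 0.1, -0.5]
gripper_width: 0.0513
```

```bash
python3 look.py w28
python3 - <<'E'
from h import *
f=cv2.imread("pics/w28.png"); crop(f,180,100,460,390,2.8,"w28b.png")
E
```

```text
start [0.6022 0.023  0.2479] zyaw 1.7186 rot deg [-0.2 -0.1  0.2]
0.0 [-7.62  9.77 -0.98] [-0.2 -0.1  0.2]
35.1 [ 0.36635079  0.11937828 -0.52849243] [-0.01829532  0.02575359  0.01717588] 0.05134088644539637
tip pred [0.6024 0.0232 0.1896] [317.68586296 221.49019279] bush exp [305.38207548  94.13937592]
```

View pics/w28b.png

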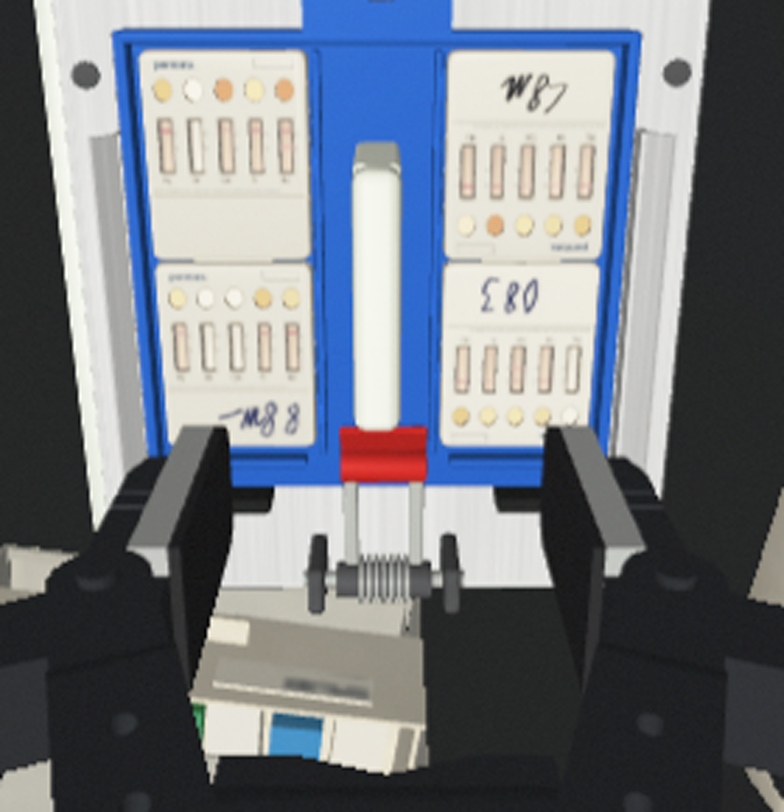

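Run:
```python
from h import *
f=cv2.imread("pics/w28.png"); crop(f,250,255,400,295,5,"w28c.png"); crop(f,290,60,370,110,8,"w28d.png")
a=cv2.imread("pics/w14.png"); crop(a,230,310,410,360,4,"w14c.png")
```

```text
(no output)
```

View pics/w28c.png

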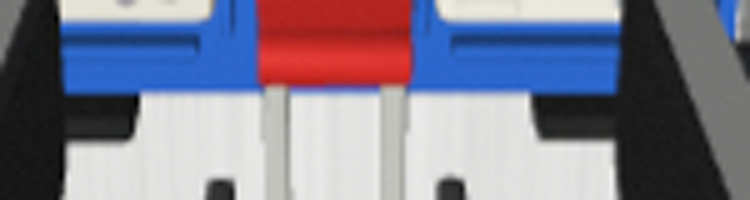

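View pics/w28d.png

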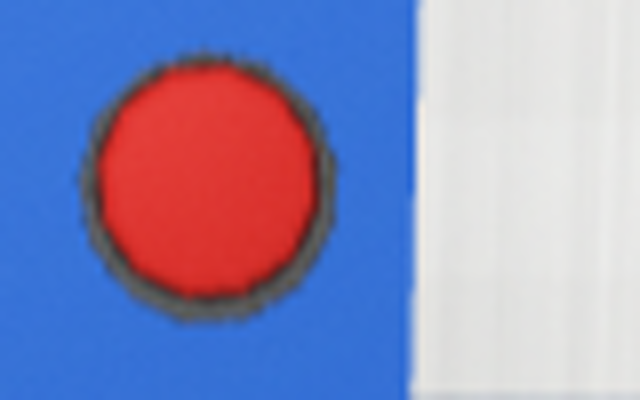

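View pics/w14c.png

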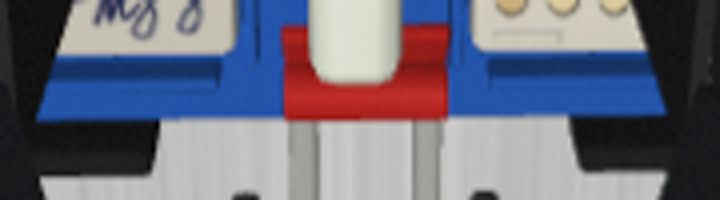

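Run:
```python
from h import *
d=imaging.get_image("scene"); crop(d["frame"],200,130,480,320,2.8,"s29.png")
```

```text
(no output)
```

View pics/s29.png

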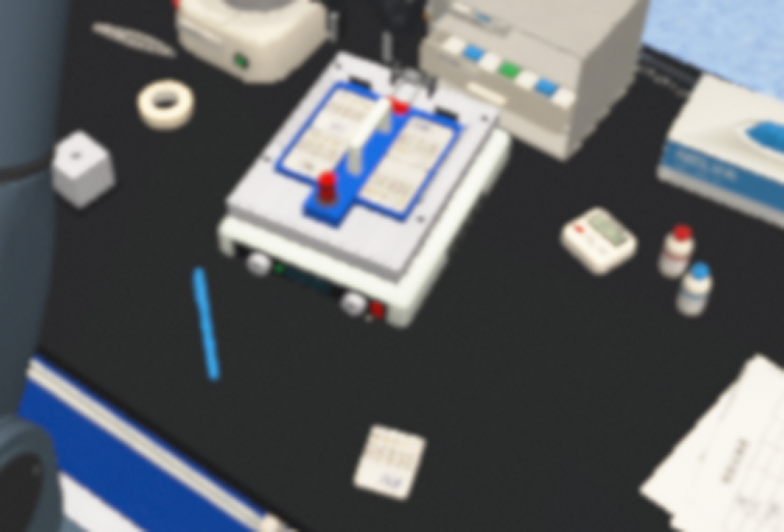

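The scene view shows the tray seated, the pin down in the bush with its collar on the block, and every bystander in its place. I'm handing it in.

```bash
python3 -c "
from plant import ticket
print(ticket.finish_job())"
```

```text
the job is handed in; nothing more can be done
None
```

The tray is mounted on the shaker and the locking pin is down in the socket. I handed the job in at about 35 s of the 72 s allowed; no verdict was reported.

- **Tray:** I set it down between the rails and slid it back. A final firm push read about 44 N backward. The last wrist picture shows the rear edge against both rubber stops with no visible gap, and the red hold-down lying on it.
- **Pin:** I lowered it through the bush onto the lock plate and swung the platform about 110–120° round its circle, where it dropped in. I then pressed it down until it stopped, at about 15 N upward. By the arm's reading the tip was at 51 mm, against 52 mm for a flush collar. After release the pin stood upright in the bush, with the gripper clear.
- **Other things on the bench:** the last scene view shows none of them visibly moved.
- **Checks that disagreed:**
  - The top and wrist cameras differed by up to 4–5 mm on the pin stand and the bush. I went by the wrist camera, and both fits worked.
  - The bearing force on the lock plate was heavier than intended at first touch, about 14 N, and 9 N or less when read between sweeps.
  - During the final push on the tray the tool pitched about 4°. I eased that off before letting go, and the later pictures show the tray still flat and home.

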